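# Cups back on their own saucers

## Task

The three cups were put away on each other's saucers. Move them round so that each stands upright in the middle of its own saucer: the big round cup on the big round saucer, the small round cup on the small round saucer, the square cup on the square saucer. The cork mat is free for parking a cup on the way; set the cups down gently (never let one drop), do not tip one over, and leave the green bowl and the amber jar where they are.

Things in the scene. Friction and masses are not known exactly. Their poses are not given: they have to be found in the camera images.
- cup_big: Big round cup, white porcelain, open at the top, wall 4 mm, 64 mm outside diameter, 85 mm tall, sides upright. Origin: centre of its underside; z up, its ear (handle) sticks out 28 mm from the wall on the +y side. Grip it across x (64 mm). Loose, 0.09 to 0.3 kg. At the start it stands upright on a saucer that is not its own.
- cup_small: Small round cup, white porcelain, open at the top, wall 4 mm, 48 mm outside diameter, 60 mm tall, sides upright. Origin: centre of its underside; z up, its ear (handle) sticks out 23 mm from the wall on the +y side. Grip it across x (48 mm). Loose, 0.09 to 0.3 kg. At the start it stands upright on a saucer that is not its own.
- cup_square: Square cup, white porcelain, open at the top, wall 4 mm, 54 x 54 mm outside, 75 mm tall, sides upright. Origin: centre of its underside; z up, its ear (handle) sticks out 26 mm from the wall on the +y side. Grip it across x (54 mm). Loose, 0.09 to 0.3 kg. At the start it stands upright on a saucer that is not its own.
- saucer_big: Big round saucer, 144 mm across. White porcelain, fixed to the surface (cannot shift). Origin: centre of its underside, on the work surface; z up. Cups stand on its flat floor, 6 mm above the origin; the floor is about 110 mm across, the sloping rim 13 mm high.
- saucer_small: Small round saucer, 104 mm across. White porcelain, fixed to the surface (cannot shift). Origin: centre of its underside, on the work surface; z up. Cups stand on its flat floor, 6 mm above the origin; the floor is about 80 mm across, the sloping rim 13 mm high.
- saucer_square: Square saucer, 120 x 120 mm, sides along its x and y. White porcelain, fixed to the surface (cannot shift). Origin: centre of its underside, on the work surface; z up. Cups stand on its flat floor, 6 mm above the origin; the floor is 110 x 110 mm, the upright rim 12 mm high.
- cork_mat: Flat round cork mat, 110 mm across, 6 mm thick, fixed to the surface, empty at the start: the free spot. Origin: centre of its underside, on the work surface.
- bowl: Bystander: green glass bowl, 90 mm across, 45 mm tall, loose. Origin: centre of its underside.
- jar: Bystander: closed amber glass jar, 66 mm across, 85 mm tall, loose. Origin: centre of its underside.
Mind the look-alikes: they are no part of the job. What is shaped like the cup_small but red is not meant. What is shaped like the cup_square but red is not meant.

How it is judged:
By the outcome, as a careful person would: the job done as asked, in the order asked, and still so for the second after the job is handed in, with the robot touching nothing.
It also fails if it takes over 102 s, if anything falls off the work surface, if the arm or the gripper's body presses on something with over 40 N, if the wrist force passes 120 N, or if a joint passes its speed limit or range.

## Robot

A 7-joint arm with a two-finger parallel gripper is mounted at the origin on the work surface. World frame = base frame: x ahead of the robot, y to its left, z up, the work surface at z = 0. Lengths are in m, angles in rad, forces in N, time in s.
With the tool pointing down it reaches from about 0.4 to 0.85 m from the base axis. Payload 4.5 kg.
Tool frame: the origin (TCP) lies midway between the tips of the shut fingers; the grasp point (between the pads) lies 19 mm behind it (r.hold_point_z is the distance from the TCP to the grasp point, in m); z points along the fingers, y is the direction in which the jaws open and shut (so a half turn about z gives the same grasp; the last joint's range is limited). The gripper opens to 88 mm and grips with 3 to 60 N. Pads are 18 mm wide; open, the fingers measure 123 mm over their backs; the gripper's body (75 mm by 187 mm) begins 45 mm behind the grasp point.
Start: joints at [-1.179, 0.689, -0.195, 1.565, 0.157, 0.902, -0.215], TCP at [0.219, 0.585, 0.239] pointing down, gripper open.
Joint ranges: [-3.01, 3.01], [-0.46, 2.08], [-1.47, 1.51], [0.13, 2.56], [-1, 4.14], [0.04, 2.09], [-2.66, 2.66]. Speed limits (rad/s): [2.57, 2.57, 3.14, 3.14, 3.14, 3.14, 3.14].

## Interface

Orientations are given as a unit quaternion [x, y, z, w].
In Python, from plant import r gives the robot as it stands. The module is installed in compiled form; this text tells all that it offers.
- The arm moves only by the tool move_arm, never from a script. Its arguments are lists of equal length, an entry for each row: "turn": the turn, a rotation vector about the tool's x, y, z in units of 2 pi rad (1.0 is 2 pi rad), a list of three; "dp": the shift along the tool's x, y, z in units of 2.5 cm (1.0 is 2.5 cm), a list of three; "jaw": the closure, from -1 (fully open) to 1 (shut), so that 0 is half open. In form: {"turn": [[wx, wy, wz], ...], "dp": [[x, y, z], ...], "jaw": [jaw, ...]}. A call has 1 to 10 rows; each row shifts and turns the commanded pose from where the row before left it, along the tool's axes as they then stand; what a row does not reach is not made up. A row lasts 1/12 s, in which the tool goes at most 41.7 mm and 7.16 degrees, less where a joint would pass 70% of its speed; a pose out of reach is approached as far as the arm can. A call with a number of a shift or a turn outside -1 to 1 is refused whole. A call with a gripper value outside its range is refused whole. The fingers move at their own pace and stop on an object; "newtons" is the grip in N (left out, the last holds). Time passes only in rows, so rows that do not move let the fingers close. It gives the time, the measured TCP pose, the force and the opening at its end, in the units of the state.
- r.get_state(): the state, without advancing time (a new reading comes with each control period).
- r.snapshot(name): name is "scene" or "side" or "wrist"; returns a dict with "frame" (384x512x3 uint8, blue, green, red), "mtx" (3x3 intrinsics, pixels), "origin" and "orientation" of the camera in the world; the wrist camera has in their place "tool_from_camera" (4x4, takes a point from camera to tool coordinates, whose origin is the TCP and whose axes are the flange's). Camera axes: x right, y up, looking along -z (the intrinsics and any distortion apply to the point x, -y, -z); pixel columns grow to the right and rows downward; lengths in m; the calibration is good to about 2 mm. A picture is of the moment at which its call begins: read the wrist's pose just before it. There is no depth.
- r.finish_job(): hands the job in, once; it reports no verdict.
The state is a dict: "clock": time; "q": joint angles; "qd": joint speeds; "joint_torque": joint torques, N m; "tool_pos": TCP position; "eef_rot": TCP orientation; "contact_force": force on the tool from outside, world axes, zero at the start; "moment": the same for the moment, N m; "opening": opening from 0.0 (shut) to 1.0 (fully open).
Only numpy, scipy, OpenCV 4.12 (cv2) and the standard library are available. Lean on these libraries where they do the work, as an engineer would, in place of code of your own. Each camera call takes 0.05 s, during which the arm holds its last target.

## Working session

There is one attempt and no reset: what is moved stays moved. The work goes in short steps, Python scripts to look and compute and a tool call to move; the robot and the scene stay as the last step left them, time stands still between calls to the robot, and variables do not carry over. Pictures are saved under pics/ and viewed, and the job is handed in when it is done.

Besides the shell and the picture viewer there is one more tool, called after ">>>" as a command line: name --argument value ..., lists and objects as JSON in quotes. move_arm: Moves the arm, as the interface text tells. Shifts and turns lie within -1 to 1; 1 stands for 2.5 cm of shift or 2 pi rad of turn. Its arguments: {"type":"object","properties":{"turn":{"type":"array","items":{"type":"array","items":{"type":"number","minimum":-1,"maximum":1}}},"dp":{"type":"array","items":{"type":"array","items":{"type":"number","minimum":-1,"maximum":1}}},"jaw":{"type":"array","items":{"type":"number"}},"newtons":{"type":"number"}},"required":["turn","dp","jaw"]}

```bash
mkdir -p pics; ls; python3 - <<'E'
from plant import r
import cv2
print(r.get_state(), r.hold_point_z)
for n in ("scene","side","wrist"):
    s=r.snapshot(n); cv2.imwrite(f"pics/{n}0.png",s["frame"])
    print({k:v for k,v in s.items() if k!="frame"})
E
```

```text
pics
{'clock': 0.0, 'q': array([-1.17922799,  0.68999545, -0.19448687,  1.56633714,  0.15732592,
        0.90251938, -0.21510748]), 'qd': array([-1.27441857e-03, -8.40354173e-05,  1.44861958e-05,  5.05167728e-04,
        4.17699751e-04,  1.57208032e-03, -1.77716606e-03]), 'joint_torque': array([ 1.56835395e-04, -5.27546239e+01, -1.26709040e+00, -1.53428757e+01,
       -5.27182524e-02,  6.53525072e-03,  1.73994613e-04]), 'tool_pos': array([0.21871043, 0.58480328, 0.23790405]), 'eef_rot': array([ 1.77896534e-01,  9.84048755e-01, -9.29947771e-04, -7.96003733e-05]), 'contact_force': array([-0.31309814,  0.30365621,  0.47683378]), 'moment': array([-0.00611749, -0.01483731, -0.0051761 ]), 'opening': 0.9998186637327466} 0.0187
{'mtx': array([[374.01236649,   0.        , 258.51209091],
       [  0.        , 374.01236649, 188.22470725],
       [  0.        ,   0.        ,   1.        ]]), 'origin': array([0.92570634, 0.58943652, 0.74963889]), 'orientation': array([0.1290679 , 0.36693119, 0.87574087, 0.28597363])}
{'mtx': array([[367.83198898,   0.        , 255.82747606],
       [  0.        , 367.83198898, 192.34554875],
       [  0.        ,   0.        ,   1.        ]]), 'origin': array([ 0.41065694, -0.72721277,  0.89595022]), 'orientation': array([ 0.35233027, -0.01568614, -0.01979907,  0.93553478])}
{'mtx': array([[331.78593217,   0.        , 254.63003313],
       [  0.        , 331.78593217, 193.50499804],
       [  0.        ,   0.        ,   1.        ]]), 'tool_from_camera': array([[ 4.01994395e-04,  9.64859568e-01,  2.62765776e-01,
         6.57981389e-02],
       [ 9.99999844e-01, -4.89658770e-04,  2.68138484e-04,
         1.59164774e-04],
       [ 3.87381548e-04,  2.62765627e-01, -9.64859614e-01,
        -1.47435413e-01],
       [ 0.00000000e+00,  0.00000000e+00,  0.00000000e+00,
         1.00000000e+00]])}
```

View pics/scene0.png

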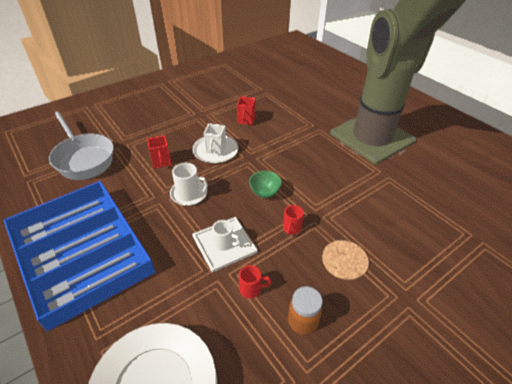

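View pics/side0.png

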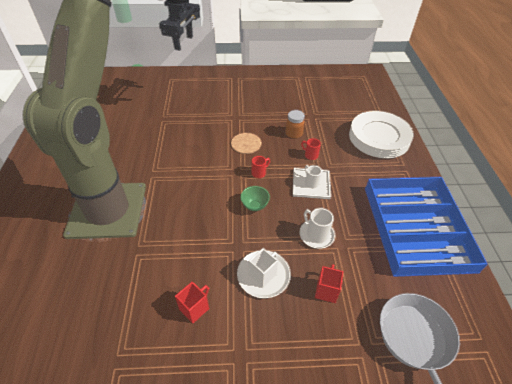

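View pics/wrist0.png

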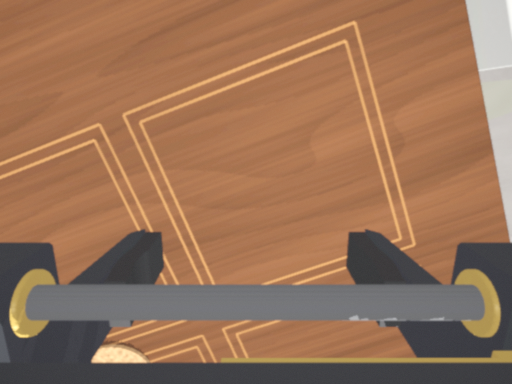

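```bash
cat > h.py <<'E'
import numpy as np, cv2
from scipy.spatial.transform import Rotation as R
from plant import r
def cam(s,st=None):
    if "tool_from_camera" in s:
        T=s["tool_from_camera"]; Rt=R.from_quat(st["eef_rot"]).as_matrix()
        return s["mtx"], st["tool_pos"]+Rt@T[:3,3], Rt@T[:3,:3]
    return s["mtx"], s["origin"], R.from_quat(s["orientation"]).as_matrix()
def cast(c,uv,z):
    M,o,A=c; uv=np.atleast_2d(uv).astype(float)
    d=np.c_[(uv[:,0]-M[0,2])/M[0,0],-(uv[:,1]-M[1,2])/M[1,1],-np.ones(len(uv))]@A.T
    t=(z-o[2])/d[:,2]
    return o+t[:,None]*d
def proj(c,P):
    M,o,A=c; p=(np.atleast_2d(P)-o)@A
    return np.c_[M[0,2]+M[0,0]*p[:,0]/-p[:,2],M[1,2]-M[1,1]*p[:,1]/-p[:,2]]
E
python3 - <<'E'
from h import *
for n,(x0,y0,x1,y1) in {"scene":(140,80,380,290),"side":(160,100,400,320)}.items():
    f=cv2.imread(f"pics/{n}0.png")[y0:y1,x0:x1]
    f=cv2.resize(f,(0,0),fx=3.3,fy=2.7,interpolation=cv2.INTER_CUBIC) if 0 else cv2.resize(f,None,fx=2.7,fy=2.7,interpolation=cv2.INTER_CUBIC)
    cv2.imwrite(f"pics/{n}0c.png",f)
s=r.snapshot("scene"); c=cam(s); s2=r.snapshot("side"); c2=cam(s2)
# rough: floor-ish centres by eye
for nm,uv,uv2 in [("sq cup/bigsauc",(215,150),(264,275)),("bigcup/smsauc",(188,190),(317,235)),("smcup/sqsauc",(225,243),(312,184)),("mat",(345,259),(246,143)),("bowl",(265,188),(255,203)),("jar",(305,322),(296,130)),("redsm1",(293,228),(260,172)),("redsm2",(249,290),(313,155)),("redsq1",(246,118),(193,303)),("redsq2",(159,160),(330,285))]:
    print(nm,cast(c,uv,0.006)[0].round(3),cast(c2,uv2,0.006)[0].round(3))
E
```

```text
sq cup/bigsauc [ 0.47  -0.237  0.006] [ 0.47  -0.243  0.006]
bigcup/smsauc [ 0.627 -0.127  0.006] [ 0.633 -0.119  0.006]
smcup/sqsauc [0.644 0.091 0.006] [0.649 0.083 0.006]
mat [0.437 0.299 0.006] [0.438 0.294 0.006]
bowl [ 0.445 -0.007  0.006] [0.457 0.009 0.006]
jar [0.621 0.361 0.006] [0.629 0.362 0.006]
redsm1 [0.476 0.153 0.006] [0.48  0.144 0.006]
redsm2 [0.672 0.232 0.006] [0.673 0.222 0.006]
redsq1 [ 0.285 -0.328  0.006] [ 0.284 -0.315  0.006]
redsq2 [ 0.635 -0.295  0.006] [ 0.642 -0.28   0.006]
```

```bash
sleep 1
```

```text
(no output)
```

View pics/scene0c.png

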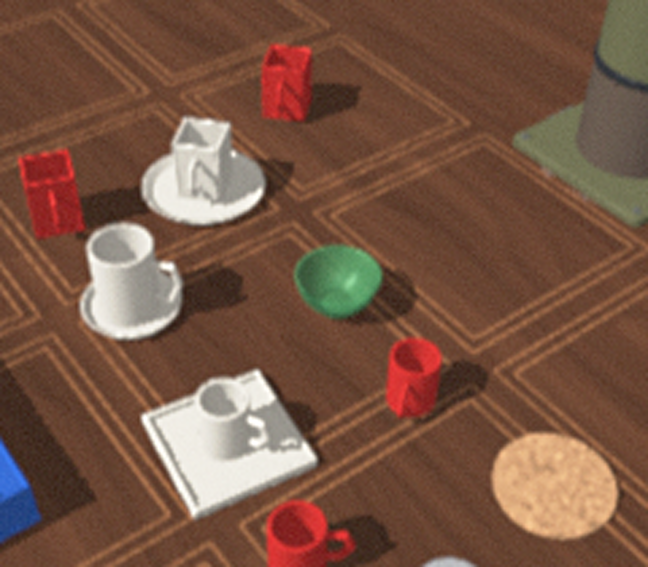

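View pics/side0c.png

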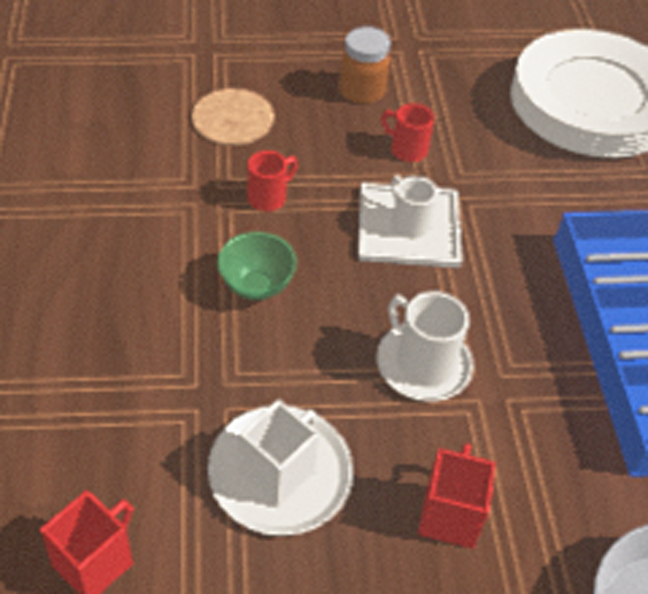

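Square cup on the big saucer, big cup on the small saucer, small cup on the square saucer. I'll go over the middle of the scene for a wrist view.

>>> move_arm --turn '[[0, 0, 0], [0, 0, 0], [0, 0, 0], [0, 0, 0], [0, 0, 0], [0, 0, 0], [0, 0, 0], [0, 0, 0], [0, 0, 0], [0, 0, 0]]' --dp '[[-1, -0.7, -0.1], [-1, -0.7, -0.1], [-1, -0.7, -0.1], [-1, -0.7, -0.1], [-1, -0.7, -0.1], [-1, -0.7, -0.1], [-1, -0.7, -0.1], [-1, -0.7, -0.1], [-1, -0.7, -0.1], [-1, -0.7, -0.1]]' --jaw '[-1, -1, -1, -1, -1, -1, -1, -1, -1, -1]'

```text
clock: 1.08
tool_pos: [0.3924, 0.3326, 0.2639]
eef_rot: [0.178, 0.984, 0.0, 0.0]
contact_force: [0.8, -0.7, 0.9]
opening: 1.001
```

>>> move_arm --turn '[[0, 0, 0], [0, 0, 0], [0, 0, 0], [0, 0, 0], [0, 0, 0], [0, 0, 0], [0, 0, 0], [0, 0, 0], [0, 0, 0], [0, 0, 0]]' --dp '[[-1, -0.7, -0.1], [-1, -0.7, -0.1], [-1, -0.7, -0.1], [-1, -0.7, -0.1], [-1, -0.7, -0.1], [-1, -0.7, -0.1], [-1, -0.7, -0.1], [-1, -0.7, -0.1], [-1, -0.7, -0.1], [-1, -0.7, -0.1]]' --jaw '[-1, -1, -1, -1, -1, -1, -1, -1, -1, -1]'

```text
clock: 1.92
tool_pos: [0.5652, 0.0811, 0.2889]
eef_rot: [0.178, 0.984, 0.0, -0.0]
contact_force: [0.8, 0.6, -0.7]
opening: 0.997
```

>>> move_arm --turn '[[0, 0, 0], [0, 0, 0], [0, 0, 0]]' --dp '[[-1, -0.7, -0.1], [0, 0, 0], [0, 0, 0]]' --jaw '[-1, -1, -1]'

```text
clock: 2.17
tool_pos: [0.5826, 0.0552, 0.2909]
eef_rot: [0.18, 0.984, -0.0, 0.0]
contact_force: [0.2, 0.0, -0.0]
opening: 1.002
```

```bash
python3 - <<'E'
from h import *
import pickle
st=r.get_state(); s=r.snapshot("wrist"); print(st["clock"],st["tool_pos"],st["eef_rot"],st["q"])
pickle.dump((st,s),open("w1.pkl","wb"))
cv2.imwrite("pics/w1.png",s["frame"])
cv2.imwrite("pics/w1b.png",cv2.resize(s["frame"],(800,600),interpolation=cv2.INTER_CUBIC))
E
```

```text
2.1667 [0.58257077 0.05522284 0.29094807] [ 1.80034647e-01  9.83660224e-01 -2.73857355e-04  1.17595160e-04] [-0.02939601  0.57946825 -0.24492707  1.62219184  0.16352874  0.96006062
  0.87884224]
```

View pics/w1b.png

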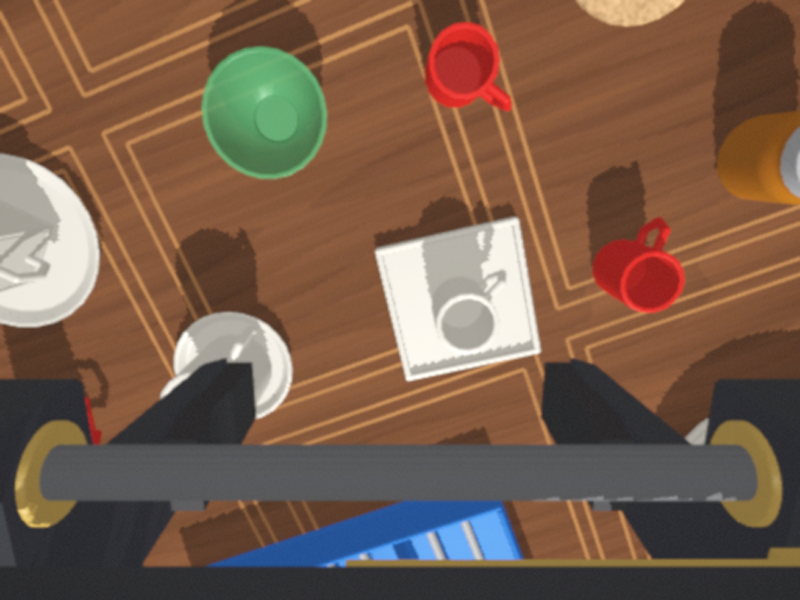

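```bash
python3 - <<'E'
from h import *
import pickle
st,s=pickle.load(open("w1.pkl","rb")); f=s["frame"]; c=cam(s,st)
hsv=cv2.cvtColor(f,cv2.COLOR_BGR2HSV)
m=((hsv[...,1]<60)&(hsv[...,2]>95)).astype(np.uint8)
n,l,stt,cen=cv2.connectedComponentsWithStats(m)
for i in range(1,n):
    if stt[i,4]>400: print(i,stt[i],cen[i])
i=l[200,330] if l[200,330] else l[185,260]
cs,_=cv2.findContours((l==l[170,260]).astype(np.uint8),cv2.RETR_EXTERNAL,cv2.CHAIN_APPROX_NONE)
k=max(cs,key=cv2.contourArea)[:,0,:]
P=cast(c,k,0.012)[:,:2]
(rc)=cv2.minAreaRect((P*1000).astype(np.float32)); print("sq saucer",rc)
cr=cv2.resize(f[130:250,235:355],(720,720),interpolation=cv2.INTER_CUBIC); cv2.imwrite("pics/w1c.png",cr)
cr=cv2.resize(f[190:280,95:195],(800,720),interpolation=cv2.INTER_CUBIC); cv2.imwrite("pics/w1d.png",cr[:600])
E
```

```text
2 [   0   98   64  112 5689] [ 26.94621199 157.10722447]
3 [ 240  138  106  106 8177] [293.87538217 190.7834169 ]
4 [ 103  199   84   69 2873] [151.04698921 226.79150714]
sq saucer ((647.3439331054688, 86.39765167236328), (121.81623840332031, 123.30352783203125), 82.23225402832031)
```

View pics/w1c.png

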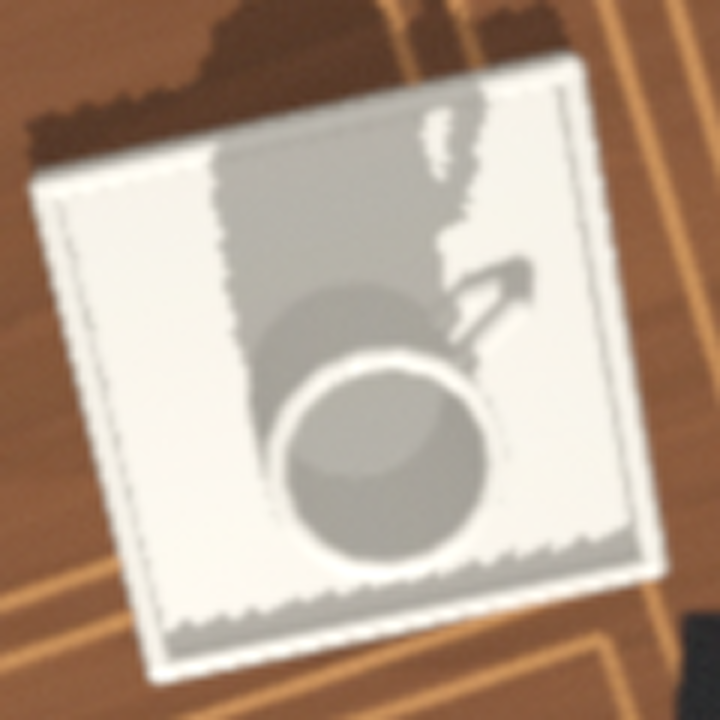

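```bash
python3 - <<'E'
from h import *
import pickle
st,s=pickle.load(open("w1.pkl","rb")); f=s["frame"]; c=cam(s,st)
p=cast(c,(235+385/6,130+462/6),0.066)[0]; print("small cup",p)
for z in (.03,.045,.055): 
  e=cast(c,(235+525/6,130+270/6),z)[0]-p; print(z,e,np.hypot(*e[:2]),np.degrees(np.arctan2(e[1],e[0])))
# check with side views
for n in ("scene","side"):
    g=cv2.imread(f"pics/{n}0.png"); cc=cam(r.snapshot(n)); print(n,proj(cc,p))
E
```

```text
small cup [0.64984202 0.0857145  0.066     ]
0.03 [-0.01712806  0.04160819 -0.036     ] 0.044995686747479974 112.37457945568558
0.045 [-0.02122872  0.03982476 -0.021     ] 0.045129483506171866 118.05999843061365
0.055 [-0.0239625   0.03863581 -0.011     ] 0.04546346940317827 121.80779772806291
scene [[220.61298845 227.20432418]]
side [[314.65522374 170.62906499]]
```

View pics/w1d.png

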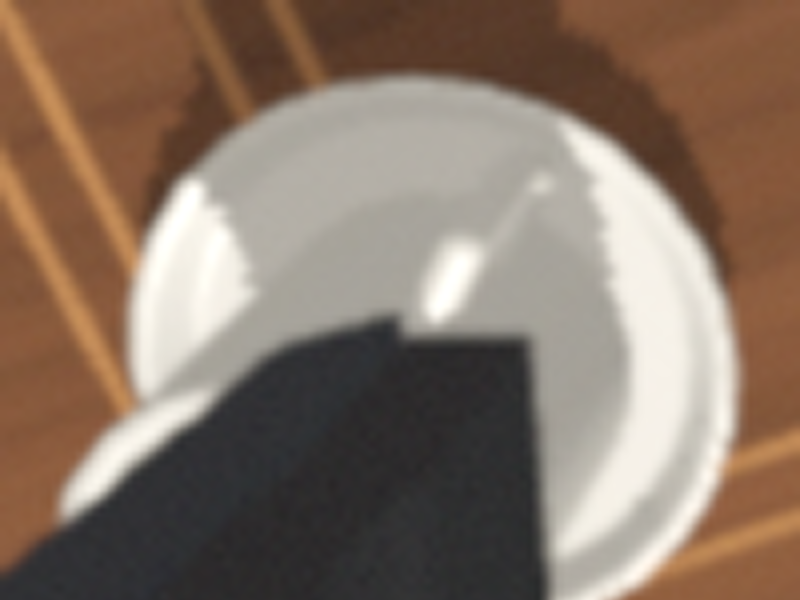

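```bash
cat >> h.py <<'E'
def plan(target,yang=None):
    """pure turn about tool z (first), then shift in turned tool axes"""
    st=r.get_state(); A=R.from_quat(st["eef_rot"]).as_matrix()
    y=np.degrees(np.arctan2(A[1,1],A[0,1])); print("clock",st["clock"],"tcp",st["tool_pos"].round(4),"yang",y.round(2),"q7",st["q"][6].round(2),"tilt",np.degrees(np.arccos(-A[2,2])).round(2),"F",st["contact_force"].round(1),"open",round(st["opening"],3))
    w=0
    if yang is not None:
        w=-((yang-y+90)%180-90)
        A=A@R.from_rotvec([0,0,np.radians(w)]).as_matrix()
    d=A.T@(np.array(target)-st["tool_pos"])/0.025
    print("turn z total units",round(w/360,4),"dp units",d.round(2))
E
python3 -c "
from h import *
plan([.650,.0857,.12],27)"
```

```text
clock 2.3167 tcp [0.5811 0.0591 0.2911] yang 69.64 q7 0.88 tilt 0.08 F [-0.3  0.2 -0.1] open 0.998
turn z total units 0.1184 dp units [-0.31  2.94  6.84]
```

>>> move_arm --turn '[[0, 0, 0.0197], [0, 0, 0.0197], [0, 0, 0.0197], [0, 0, 0.0197], [0, 0, 0.0197], [0, 0, 0.0197]]' --dp '[[0, 0, 0], [0, 0, 0], [0, 0, 0], [0, 0, 0], [0, 0, 0], [0, 0, 0]]' --jaw '[-1, -1, -1, -1, -1, -1]'

```text
clock: 2.82
tool_pos: [0.5811, 0.0594, 0.2912]
eef_rot: [0.524, 0.852, 0.0, -0.001]
contact_force: [0.5, -0.4, -0.2]
opening: 1.001
```

>>> move_arm --turn '[[0, 0, 0], [0, 0, 0], [0, 0, 0], [0, 0, 0], [0, 0, 0], [0, 0, 0], [0, 0, 0], [0, 0, 0]]' --dp '[[-0.05, 0.5, 0.8], [-0.05, 0.5, 0.8], [-0.05, 0.5, 0.8], [-0.05, 0.5, 0.8], [-0.05, 0.5, 0.8], [-0.05, 0.5, 0.8], [0, 0, 0], [0, 0, 0]]' --jaw '[-1, -1, -1, -1, -1, -1, -1, -1]'

```text
clock: 3.48
tool_pos: [0.6508, 0.0865, 0.1702]
eef_rot: [0.522, 0.853, -0.001, -0.001]
contact_force: [0.2, -0.5, 0.3]
opening: 1.002
```

```bash
python3 - <<'E'
from h import *
import pickle
plan([.650,.0857,.027],27)
st=r.get_state(); s=r.snapshot("wrist")
c=cam(s,st); print(proj(c,[.6498,.0857,.066]),proj(c,[.6498+.02*np.cos(np.radians(27)),.0857+.02*np.sin(np.radians(27)),.066]))
cv2.imwrite("pics/w2.png",s["frame"])
plan([.650,.0857,.027],27)
E
```

```text
clock 3.4833 tcp [0.6508 0.0865 0.1702] yang 27.1 q7 0.25 tilt 0.17 F [ 0.2 -0.5  0.3] open 1.002
turn z total units 0.0003 dp units [-0.02 -0.03  5.73]
[[251.89610876 191.18005373]] [[277.38630671 191.2514909 ]]
clock 3.5333 tcp [0.6515 0.0858 0.1716] yang 27.05 q7 0.25 tilt 0.05 F [ 0.7 -0.1  0.5] open 0.998
turn z total units 0.0001 dp units [ 0.02 -0.05  5.78]
```

View pics/w2.png

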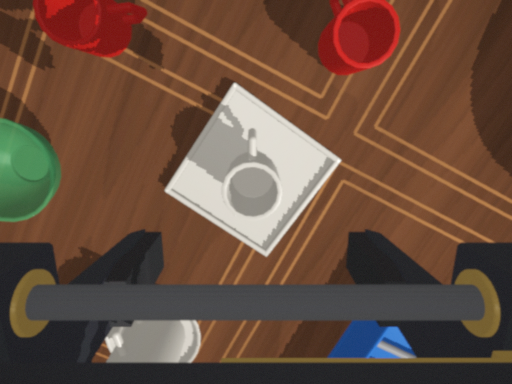

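Rim at (252,190) matches the prediction (252,191), and the ear points straight up. Descending and gripping.

>>> move_arm --turn '[[0, 0, 0], [0, 0, 0], [0, 0, 0], [0, 0, 0], [0, 0, 0], [0, 0, 0], [0, 0, 0], [0, 0, 0], [0, 0, 0]]' --dp '[[0, -0.04, 0.9], [0, 0, 0.9], [0, 0, 0.9], [0, 0, 0.9], [0, 0, 0.9], [0, 0, 0.7], [0, 0, 0.4], [0, 0, 0.15], [0, 0, 0]]' --jaw '[-1, -1, -1, -1, -1, -1, -1, -1, -1]'

```text
clock: 4.28
tool_pos: [0.6513, 0.0843, 0.028]
eef_rot: [0.523, 0.852, 0.0, 0.0]
contact_force: [0.1, 0.9, 0.5]
opening: 0.999
```

>>> move_arm --turn '[[0, 0, 0], [0, 0, 0], [0, 0, 0], [0, 0, 0], [0, 0, 0], [0, 0, 0], [0, 0, 0], [0, 0, 0], [0, 0, 0], [0, 0, 0]]' --dp '[[0, 0, 0], [0, 0, 0], [0, 0, 0], [0, 0, 0], [0, 0, 0], [0, 0, 0], [0, 0, 0], [0, 0, 0], [0, 0, 0], [0, 0, 0]]' --jaw '[0, 0, 0.2, 0.4, 0.6, 1, 1, 1, 1, 1]' --newtons 20

```text
clock: 5.12
tool_pos: [0.6511, 0.0841, 0.0276]
eef_rot: [0.523, 0.852, -0.0, -0.0]
contact_force: [-1.5, -0.4, 3.9]
opening: 0.528
```

```bash
python3 - <<'E'
from h import *
plan([.437,.297,.15],27)
for n in ("scene","side"):
  s=r.snapshot(n); c=cam(s)
  hsv=cv2.cvtColor(s["frame"],cv2.COLOR_BGR2HSV)
  k=((hsv[...,0]>10)&(hsv[...,0]<22)&(hsv[...,2]>170)&(hsv[...,1]<140)).astype(np.uint8)
  x,y,w,h=(310,235,70,50) if n=="scene" else (225,128,45,30)
  cs,_=cv2.findContours(k[y:y+h,x:x+w],cv2.RETR_EXTERNAL,cv2.CHAIN_APPROX_NONE)
  q=max(cs,key=cv2.contourArea)[:,0]+[x,y]
  print(cv2.minEnclosingCircle((cast(c,q,.006)[:,:2]*1000).astype(np.float32)))
E
```

```text
clock 5.1167 tcp [0.6511 0.0841 0.0276] yang 26.95 q7 0.24 tilt 0.02 F [-1.5 -0.4  3.9] open 0.528
turn z total units -0.0001 dp units [11.48 -3.77 -4.89]
((437.63232421875, 296.9246520996094), 56.98387908935547)
((440.13427734375, 299.0665283203125), 58.45952606201172)
```

>>> move_arm --turn '[[0, 0, 0], [0, 0, 0], [0, 0, 0], [0, 0, 0], [0, 0, 0], [0, 0, 0], [0, 0, 0], [0, 0, 0]]' --dp '[[0, 0, -0.2], [0, 0, -0.5], [0, 0, -0.8], [0, 0, -0.9], [0, 0, -0.9], [0, 0, -0.9], [0, 0, -0.6], [0, 0, -0.1]]' --jaw '[1, 1, 1, 1, 1, 1, 1, 1]'

```text
clock: 5.88
tool_pos: [0.6537, 0.0847, 0.1541]
eef_rot: [0.523, 0.852, 0.002, 0.003]
contact_force: [0.2, -0.5, -0.8]
opening: 0.531
```

>>> move_arm --turn '[[0, 0, 0], [0, 0, 0], [0, 0, 0], [0, 0, 0], [0, 0, 0], [0, 0, 0], [0, 0, 0], [0, 0, 0], [0, 0, 0], [0, 0, 0]]' --dp '[[0.3, -0.1, 0], [0.6, -0.2, 0], [0.9, -0.3, 0], [0.9, -0.3, 0], [0.9, -0.3, 0], [0.9, -0.3, 0], [0.9, -0.3, 0], [0.9, -0.3, 0], [0.9, -0.3, 0], [0.9, -0.3, 0]]' --jaw '[1, 1, 1, 1, 1, 1, 1, 1, 1, 1]'

```text
clock: 6.72
tool_pos: [0.497, 0.2349, 0.1488]
eef_rot: [0.523, 0.853, -0.001, -0.001]
contact_force: [1.0, -0.1, -0.6]
opening: 0.525
```

>>> move_arm --turn '[[0, 0, 0], [0, 0, 0], [0, 0, 0], [0, 0, 0], [0, 0, 0], [0, 0, 0], [0, 0, 0], [0, 0, 0]]' --dp '[[0.9, -0.3, 0], [0.9, -0.3, 0], [0.8, -0.3, 0], [0.5, -0.1, 0], [0.2, 0, 0], [0, 0, 0], [0, 0, 0], [0, 0, 0]]' --jaw '[1, 1, 1, 1, 1, 1, 1, 1]'

```text
clock: 7.38
tool_pos: [0.4404, 0.2951, 0.1497]
eef_rot: [0.524, 0.852, -0.0, 0.0]
contact_force: [-0.0, -0.4, -0.7]
opening: 0.53
```

```bash
python3 - <<'E'
from h import *
plan([.438,.298,.0285],27)
s=r.snapshot("side"); cv2.imwrite("pics/s3.png",s["frame"]); s=r.snapshot("wrist"); cv2.imwrite("pics/w3.png",s["frame"])
E
```

```text
clock 7.3833 tcp [0.4404 0.2951 0.1497] yang 26.84 q7 -0.17 tilt 0.06 F [-0.  -0.4 -0.7] open 0.53
turn z total units -0.0004 dp units [ 0.15 -0.03  4.85]
```

View pics/s3.png

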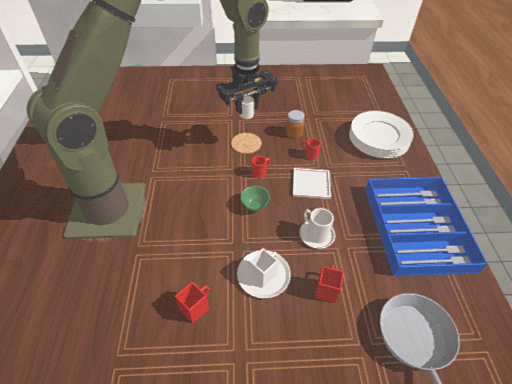

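View pics/w3.png

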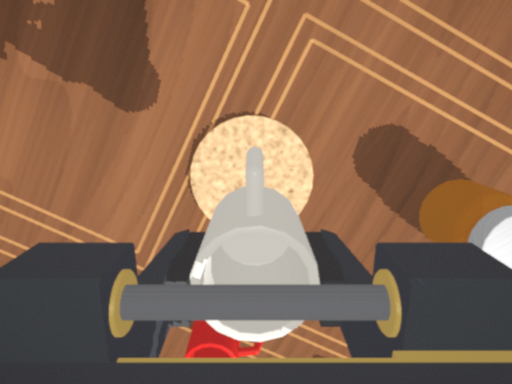

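The cup is held upright over the mat. Lowering gently and releasing.

>>> move_arm --turn '[[0, 0, 0], [0, 0, 0], [0, 0, 0], [0, 0, 0], [0, 0, 0], [0, 0, 0], [0, 0, 0], [0, 0, 0], [0, 0, 0]]' --dp '[[0.15, -0.03, 0.3], [0, 0, 0.8], [0, 0, 0.9], [0, 0, 0.9], [0, 0, 0.9], [0, 0, 0.6], [0, 0, 0.2], [0, 0, 0.1], [0, 0, 0.05]]' --jaw '[1, 1, 1, 1, 1, 1, 1, 1, 1]'

```text
clock: 8.23
tool_pos: [0.4375, 0.2993, 0.0311]
eef_rot: [0.523, 0.852, 0.0, 0.0]
contact_force: [0.0, -0.1, -2.2]
opening: 0.529
```

>>> move_arm --turn '[[0, 0, 0], [0, 0, 0], [0, 0, 0]]' --dp '[[0, 0, 0.05], [0, 0, 0.04], [0, 0, 0]]' --jaw '[1, 1, 1]'

```text
clock: 8.48
tool_pos: [0.4377, 0.2997, 0.0296]
eef_rot: [0.523, 0.852, 0.001, 0.0]
contact_force: [-0.4, 0.5, -0.8]
opening: 0.527
```

>>> move_arm --turn '[[0, 0, 0], [0, 0, 0], [0, 0, 0]]' --dp '[[0, 0, 0.05], [0, 0, 0.02], [0, 0, 0]]' --jaw '[1, 1, 1]'

```text
clock: 8.73
tool_pos: [0.4375, 0.2995, 0.0276]
eef_rot: [0.523, 0.852, 0.0, 0.0]
contact_force: [-0.9, 0.9, 0.9]
opening: 0.526
```

>>> move_arm --turn '[[0, 0, 0], [0, 0, 0], [0, 0, 0], [0, 0, 0], [0, 0, 0], [0, 0, 0]]' --dp '[[0, 0, 0], [0, 0, 0], [0, 0, 0], [0, 0, 0], [0, 0, 0], [0, 0, 0]]' --jaw '[-0.1, -0.2, -0.4, -0.7, -1, -1]'

```text
clock: 9.23
tool_pos: [0.4373, 0.2994, 0.0272]
eef_rot: [0.523, 0.852, 0.0, -0.0]
contact_force: [1.1, 0.3, -0.5]
opening: 0.879
```

>>> move_arm --turn '[[0, 0, 0], [0, 0, 0], [0, 0, 0], [0, 0, 0], [0, 0, 0], [0, 0, 0], [0, 0, 0], [0, 0, 0]]' --dp '[[0, 0, -0.3], [0, 0, -0.8], [0, 0, -1], [0, 0, -1], [0, 0, -1], [0, 0, -1], [0, 0, -1], [0, 0, -0.5]]' --jaw '[-1, -1, -1, -1, -1, -1, -1, -1]'

```text
clock: 9.9
tool_pos: [0.4382, 0.2998, 0.1956]
eef_rot: [0.523, 0.852, 0.002, 0.001]
contact_force: [0.7, -0.2, -0.9]
opening: 1.003
```

```bash
python3 - <<'E'
from h import *
plan([.47,-.23,.25],None)
st=r.get_state(); s=r.snapshot("wrist"); cv2.imwrite("pics/w4.png",s["frame"]); c=cam(s,st); print(proj(c,[.4377,.2997,.066]))
print(plan([.47,-.23,.25],45))
f=r.snapshot("side")["frame"]; cv2.imwrite("pics/s4.png",cv2.resize(f[235:310,220:310],(800,667)[:2])[:600])
E
```

```text
clock 9.9 tcp [0.4382 0.2998 0.1956] yang 26.93 q7 -0.18 tilt 0.24 F [ 0.7 -0.2 -0.9] open 1.003
turn z total units 0.0 dp units [-19.47  -8.46  -2.23]
[[252.1198325  183.16357595]]
clock 9.95 tcp [0.439  0.3004 0.1967] yang 26.93 q7 -0.18 tilt 0.4 F [ 1.1 -0.3  0.5] open 1.0
turn z total units -0.0502 dp units [-15.88 -14.11  -2.22]
None
```

View pics/w4.png

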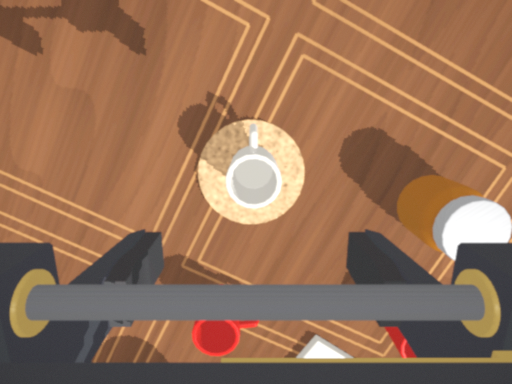

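View pics/s4.png

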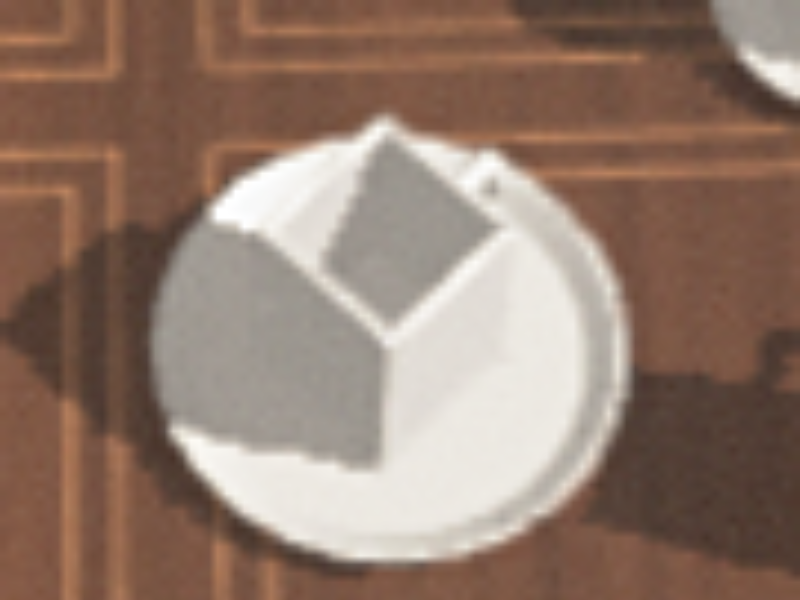

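>>> move_arm --turn '[[0, 0, 0.0198], [0, 0, 0.0198], [0, 0, 0.0198], [0, 0, 0.0198], [0, 0, 0.0198], [0, 0, 0.0198], [0, 0, 0.0198], [0, 0, 0.0198], [0, 0, 0.0198], [0, 0, 0.0198]]' --dp '[[0, 0, -0.2], [0, 0, -0.2], [0, 0, -0.2], [0, 0, -0.2], [0, 0, -0.2], [0, 0, -0.2], [0, 0, -0.2], [0, 0, -0.2], [0, 0, -0.2], [0, 0, -0.2]]' --jaw '[-1, -1, -1, -1, -1, -1, -1, -1, -1, -1]'

```text
clock: 10.83
tool_pos: [0.4366, 0.2989, 0.2414]
eef_rot: [0.923, 0.385, -0.001, 0.0]
contact_force: [-0.1, 0.9, -0.7]
opening: 0.997
```

```bash
python3 -c "
from h import *
plan([.47,-.24,.23])"
```

```text
clock 10.8333 tcp [0.4366 0.2989 0.2414] yang -44.68 q7 -1.09 tilt 0.12 F [-0.1  0.9 -0.7] open 0.997
turn z total units 0.0 dp units [-14.39  16.11   0.48]
```

>>> move_arm --turn '[[0, 0, 0], [0, 0, 0], [0, 0, 0], [0, 0, 0], [0, 0, 0], [0, 0, 0], [0, 0, 0], [0, 0, 0], [0, 0, 0], [0, 0, 0]]' --dp '[[-0.4, 0.45, 0], [-0.7, 0.8, 0], [-0.9, 1, 0], [-0.9, 1, 0], [-0.9, 1, 0], [-0.9, 1, 0], [-0.9, 1, 0], [-0.9, 1, 0], [-0.9, 1, 0], [-0.9, 1, 0]]' --jaw '[-1, -1, -1, -1, -1, -1, -1, -1, -1, -1]'

```text
clock: 11.67
tool_pos: [0.4562, -0.0134, 0.2415]
eef_rot: [0.921, 0.39, -0.001, -0.0]
contact_force: [0.7, -0.8, 0.1]
opening: 1.0
```

>>> move_arm --turn '[[0, 0, 0], [0, 0, 0], [0, 0, 0], [0, 0, 0], [0, 0, 0], [0, 0, 0], [0, 0, 0], [0, 0, 0], [0, 0, 0], [0, 0, 0]]' --dp '[[-0.9, 1, 0], [-0.9, 1, 0], [-0.9, 1, 0], [-0.9, 1, 0], [-0.9, 1, 0], [-0.9, 0.9, 0], [-0.5, 0.6, 0], [-0.2, 0.3, 0], [0, 0, 0], [0, 0, 0]]' --jaw '[-1, -1, -1, -1, -1, -1, -1, -1, -1, -1]'

```text
clock: 12.5
tool_pos: [0.472, -0.2377, 0.2415]
eef_rot: [0.921, 0.389, -0.0, -0.001]
contact_force: [0.2, 0.8, 0.8]
opening: 0.998
```

```bash
python3 - <<'E'
from h import *
import pickle
plan([.47,-.24,.23])
st=r.get_state(); s=r.snapshot("wrist"); pickle.dump((st,s),open("w5.pkl","wb"))
plan([.47,-.24,.23])
cv2.imwrite("pics/w5.png",cv2.resize(s["frame"],(800,600),interpolation=cv2.INTER_CUBIC))
E
```

```text
clock 12.5 tcp [ 0.472  -0.2377  0.2415] yang -44.25 q7 -0.11 tilt 0.13 F [0.2 0.8 0.8] open 0.998
turn z total units 0.0 dp units [-0.12  0.01  0.46]
clock 12.55 tcp [ 0.4723 -0.2367  0.2416] yang -44.17 q7 -0.11 tilt 0.14 F [-0.   1.4  0.2] open 1.003
turn z total units 0.0 dp units [-0.16  0.03  0.46]
```

View pics/w5.png

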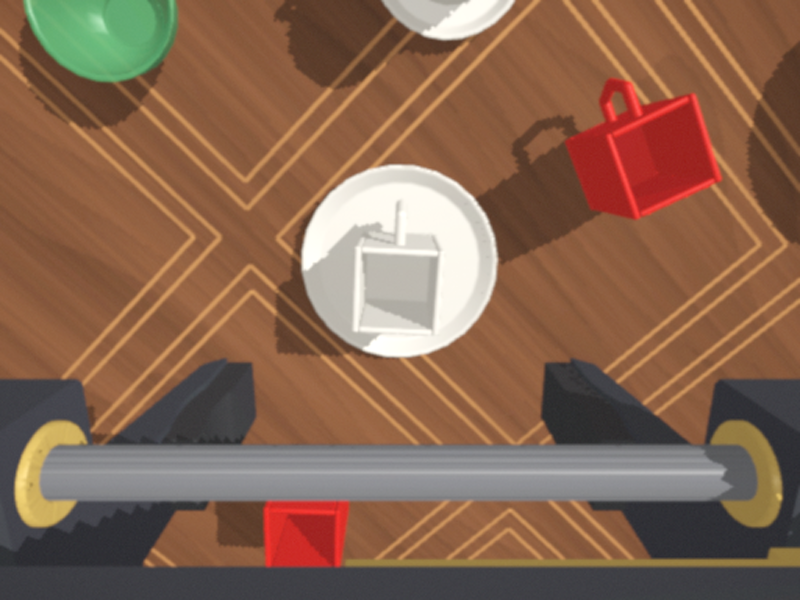

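```bash
python3 - <<'E'
from h import *
import pickle
st,s=pickle.load(open("w5.pkl","rb")); c=cam(s,st); f=s["frame"]
hsv=cv2.cvtColor(f,cv2.COLOR_BGR2HSV)
m=((hsv[...,1]<60)&(hsv[...,2]>95)).astype(np.uint8)
n,l=cv2.connectedComponents(m); cs,_=cv2.findContours((l==l[130,255]).astype(np.uint8),cv2.RETR_EXTERNAL,cv2.CHAIN_APPROX_NONE)
k=max(cs,key=cv2.contourArea)[:,0]; P=cast(c,k,.013)[:,:2]
print("saucer",cv2.minEnclosingCircle((P*1000).astype(np.float32)), np.linalg.lstsq(np.c_[2*P,np.ones(len(P))],(P**2).sum(1),rcond=None)[0])
C=cast(c,np.array([(356,247),(440,250),(439,334),(353,331)])/1.5625,.081)[:,:2]
print(C, C.mean(0)); 
for i in range(4):
    d=C[(i+1)%4]-C[i]; print(np.hypot(*d),np.degrees(np.arctan2(d[1],d[0])))
cr=cv2.resize(f[140:230,205:305],(800,720),interpolation=cv2.INTER_CUBIC); cv2.imwrite("pics/w5c.png",cr[:600])
E
```

```text
saucer ((468.90411376953125, -242.92076110839844), 72.84590148925781) [ 0.46890862 -0.24291756 -0.27371995]
[[ 0.46761359 -0.20772496]
 [ 0.5024037  -0.24408412]
 [ 0.46577029 -0.28245475]
 [ 0.42856248 -0.24354341]] [ 0.46608751 -0.24445181]
0.05032237193800315 -46.263335767252656
0.05305009297827661 -133.673173961725
0.05383785056092135 133.71794578316917
0.05299010191879628 42.52766201376444
```

View pics/w5c.png

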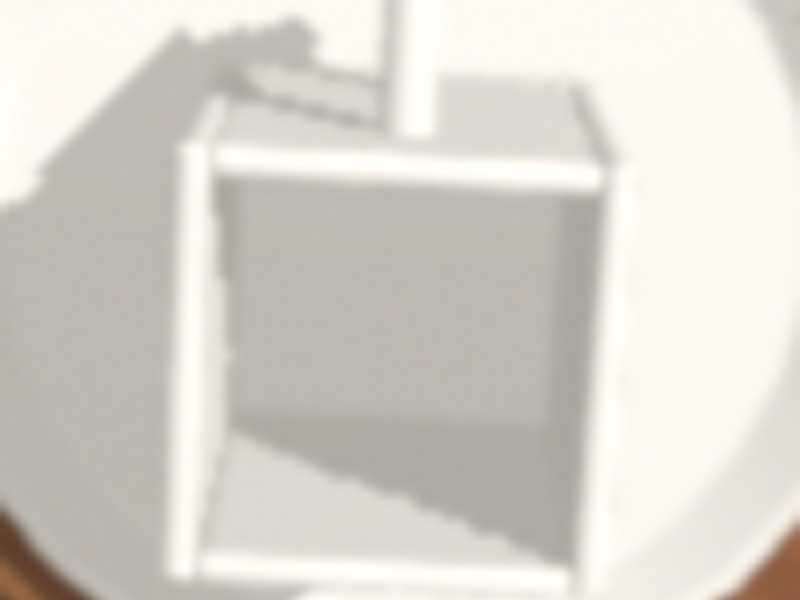

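```bash
python3 - <<'E'
from h import *
import pickle
st,s=pickle.load(open("w5.pkl","rb")); c=cam(s,st)
C=cast(c,np.array([(182,143),(625,160),(603,592),(168,578)])/8+[205,140],.081)[:,:2]
print(C.mean(0)) 
for i in range(4):
    d=C[(i+1)%4]-C[i]; print(np.hypot(*d),np.degrees(np.arctan2(d[1],d[0])))
plan([*C.mean(0),.042],-46.5)
E
```

```text
[ 0.46615652 -0.24468508]
0.051835578194216365 -46.41660762359415
0.05331687097546182 -135.8190857120796
0.05319662499290609 133.88032149590896
0.053595691699707675 42.72351698118819
clock 12.55 tcp [ 0.4723 -0.2367  0.2416] yang -44.17 q7 -0.11 tilt 0.14 F [-0.   1.4  0.2] open 1.003
turn z total units 0.0065 dp units [-0.4   0.08  7.98]
```

>>> move_arm --turn '[[0, 0, 0.006], [0, 0, 0], [0, 0, 0], [0, 0, 0], [0, 0, 0], [0, 0, 0], [0, 0, 0], [0, 0, 0], [0, 0, 0], [0, 0, 0]]' --dp '[[-0.2, 0, 0.2], [-0.2, 0.08, 0.9], [0, 0, 0.9], [0, 0, 0.9], [0, 0, 0.9], [0, 0, 0.9], [0, 0, 0.9], [0, 0, 0.9], [0, 0, 0.9], [0, 0, 0.5]]' --jaw '[-1, -1, -1, -1, -1, -1, -1, -1, -1, -1]'

```text
clock: 13.38
tool_pos: [0.466, -0.245, 0.0424]
eef_rot: [0.929, 0.371, -0.001, -0.001]
contact_force: [0.5, 1.1, 0.4]
opening: 1.001
```

>>> move_arm --turn '[[0, 0, 0], [0, 0, 0], [0, 0, 0], [0, 0, 0], [0, 0, 0], [0, 0, 0], [0, 0, 0], [0, 0, 0], [0, 0, 0], [0, 0, 0]]' --dp '[[0, 0, 0.1], [0, 0, 0], [0, 0, 0], [0, 0, 0], [0, 0, 0], [0, 0, 0], [0, 0, 0], [0, 0, 0], [0, 0, 0], [0, 0, 0]]' --jaw '[-1, -0.5, 0, 0, 0.2, 0.4, 1, 1, 1, 1]' --newtons 20

```text
clock: 14.22
tool_pos: [0.4666, -0.2464, 0.0428]
eef_rot: [0.929, 0.371, 0.0, -0.001]
contact_force: [-2.1, 1.9, 6.4]
opening: 0.612
```

```bash
python3 -c "
from h import *
plan([.6473,.0864,.17],-7.8)
plan([.6473,.0864,.17],82.2)"
```

```text
clock 14.2167 tcp [ 0.4666 -0.2464  0.0428] yang -46.48 q7 -0.0 tilt 0.07 F [-2.1  1.9  6.4] open 0.612
turn z total units -0.1075 dp units [14.18  5.35 -5.08]
clock 14.2167 tcp [ 0.4666 -0.2464  0.0428] yang -46.48 q7 -0.0 tilt 0.07 F [-2.1  1.9  6.4] open 0.612
turn z total units 0.1425 dp units [  5.35 -14.18  -5.08]
```

>>> move_arm --turn '[[0, 0, 0], [0, 0, 0], [0, 0, -0.0179], [0, 0, -0.0179], [0, 0, -0.0179], [0, 0, -0.0179], [0, 0, -0.0179], [0, 0, -0.0179], [0, 0, 0], [0, 0, 0]]' --dp '[[0, 0, -0.2], [0, 0, -0.5], [0, 0, -0.8], [0, 0, -0.9], [0, 0, -0.9], [0, 0, -0.9], [0, 0, -0.6], [0, 0, -0.3], [0.4, 0.15, 0], [0.7, 0.26, 0]]' --jaw '[1, 1, 1, 1, 1, 1, 1, 1, 1, 1]'

```text
clock: 15.05
tool_pos: [0.4805, -0.223, 0.1703]
eef_rot: [0.756, 0.654, -0.0, 0.001]
contact_force: [0.0, -0.8, -1.2]
opening: 0.608
```

>>> move_arm --turn '[[0, 0, 0], [0, 0, 0], [0, 0, 0], [0, 0, 0], [0, 0, 0], [0, 0, 0], [0, 0, 0], [0, 0, 0], [0, 0, 0], [0, 0, 0]]' --dp '[[1, 0.38, 0], [1, 0.38, 0], [1, 0.38, 0], [1, 0.38, 0], [1, 0.38, 0], [1, 0.38, 0], [1, 0.38, 0], [1, 0.38, 0], [1, 0.38, 0], [1, 0.38, 0]]' --jaw '[1, 1, 1, 1, 1, 1, 1, 1, 1, 1]'

```text
clock: 15.88
tool_pos: [0.6092, 0.0161, 0.1688]
eef_rot: [0.755, 0.656, -0.0, -0.001]
contact_force: [-0.1, 0.2, -1.6]
opening: 0.608
```

>>> move_arm --turn '[[0, 0, 0], [0, 0, 0], [0, 0, 0], [0, 0, 0], [0, 0, 0], [0, 0, 0], [0, 0, 0]]' --dp '[[1, 0.38, 0], [1, 0.38, 0], [0.6, 0.3, 0], [0.3, 0.1, 0], [0, 0, 0], [0, 0, 0], [0, 0, 0]]' --jaw '[1, 1, 1, 1, 1, 1, 1]'

```text
clock: 16.47
tool_pos: [0.6468, 0.0794, 0.1694]
eef_rot: [0.755, 0.656, -0.001, 0.0]
contact_force: [0.0, -0.3, -1.6]
opening: 0.609
```

```bash
python3 - <<'E'
from h import *
import pickle
plan([.6473,.0864,.0435],-7.8)
st=r.get_state(); s=r.snapshot("wrist"); pickle.dump((st,s),open("w6.pkl","wb"))
cv2.imwrite("pics/w6.png",s["frame"])
plan([.6473,.0864,.0435],-7.8)
E
```

```text
clock 16.4667 tcp [0.6468 0.0794 0.1694] yang -8.0 q7 -0.17 tilt 0.12 F [ 0.  -0.3 -1.6] open 0.609
turn z total units -0.0006 dp units [ 0.29 -0.01  5.04]
clock 16.5167 tcp [0.6469 0.0792 0.1696] yang -8.01 q7 -0.17 tilt 0.1 F [ 0.3 -0.  -1.6] open 0.611
turn z total units -0.0006 dp units [ 0.29 -0.02  5.04]
```

View pics/w6.png

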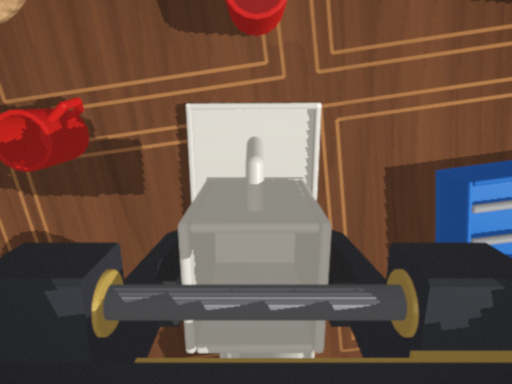

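Cup is square to the saucer and held straight. Lowering.

>>> move_arm --turn '[[0, 0, 0], [0, 0, 0], [0, 0, 0], [0, 0, 0], [0, 0, 0], [0, 0, 0], [0, 0, 0], [0, 0, 0], [0, 0, 0], [0, 0, 0]]' --dp '[[0.25, 0, 0.3], [0, 0, 0.8], [0, 0, 0.9], [0, 0, 0.9], [0, 0, 0.9], [0, 0, 0.6], [0, 0, 0.3], [0, 0, 0.2], [0, 0, 0.08], [0, 0, 0]]' --jaw '[1, 1, 1, 1, 1, 1, 1, 1, 1, 1]'

```text
clock: 17.35
tool_pos: [0.6489, 0.0875, 0.0455]
eef_rot: [0.754, 0.657, 0.0, 0.0]
contact_force: [-0.1, 0.5, -1.7]
opening: 0.611
```

>>> move_arm --turn '[[0, 0, 0], [0, 0, 0]]' --dp '[[0, 0, 0.04], [0, 0, 0]]' --jaw '[1, 1]'

```text
clock: 17.52
tool_pos: [0.6492, 0.0877, 0.0451]
eef_rot: [0.754, 0.657, 0.001, 0.0]
contact_force: [-0.4, -0.4, -1.5]
opening: 0.612
```

>>> move_arm --turn '[[0, 0, 0], [0, 0, 0], [0, 0, 0], [0, 0, 0]]' --dp '[[-0.05, -0.06, 0.03], [0, 0, 0.03], [0, 0, 0.03], [0, 0, 0.01]]' --jaw '[1, 1, 1, 1]'

```text
clock: 17.85
tool_pos: [0.6469, 0.0864, 0.0429]
eef_rot: [0.754, 0.657, 0.0, 0.0]
contact_force: [-2.7, -0.5, 8.0]
opening: 0.611
```

Contact felt. Releasing.

>>> move_arm --turn '[[0, 0, 0], [0, 0, 0], [0, 0, 0], [0, 0, 0], [0, 0, 0], [0, 0, 0]]' --dp '[[0, 0, 0], [0, 0, 0], [0, 0, 0], [0, 0, 0], [0, 0, 0], [0, 0, 0]]' --jaw '[-0.3, -0.4, -0.5, -0.7, -1, -1]'

```text
clock: 18.35
tool_pos: [0.6469, 0.0866, 0.0416]
eef_rot: [0.754, 0.657, 0.0, 0.0]
contact_force: [0.1, -0.4, 0.6]
opening: 0.955
```

>>> move_arm --turn '[[0, 0, 0], [0, 0, 0], [0, 0, 0], [0, 0, 0], [0, 0, 0], [0, 0, 0], [0, 0, 0], [0, 0, 0], [0, 0, 0], [0, 0, 0]]' --dp '[[0, 0, -0.3], [0, 0, -0.8], [0, 0, -1], [0, 0, -1], [0, 0, -1], [0, 0, -1], [0, 0, -1], [0, 0, -0.8], [0, 0, -0.4], [0, 0, 0]]' --jaw '[-1, -1, -1, -1, -1, -1, -1, -1, -1, -1]'

```text
clock: 19.18
tool_pos: [0.6484, 0.0866, 0.2271]
eef_rot: [0.754, 0.657, 0.002, 0.001]
contact_force: [0.7, -0.5, -0.2]
opening: 1.003
```

```bash
python3 - <<'E'
from h import *
import pickle
st=r.get_state(); s=r.snapshot("wrist"); pickle.dump((st,s),open("w7.pkl","wb"))
cv2.imwrite("pics/w7.png",s["frame"])
plan([.63,-.122,.25],None)
f=r.snapshot("side")["frame"]; cv2.imwrite("pics/s7.png",cv2.resize(f[150:260,260:370],(600,600),interpolation=cv2.INTER_CUBIC))
E
```

```text
clock 19.2333 tcp [0.6473 0.0866 0.2251] yang -7.83 q7 -0.18 tilt 0.11 F [-0.2 -0.1 -0.8] open 1.001
turn z total units 0.0 dp units [-8.36  0.45 -1.  ]
```

View pics/w7.png

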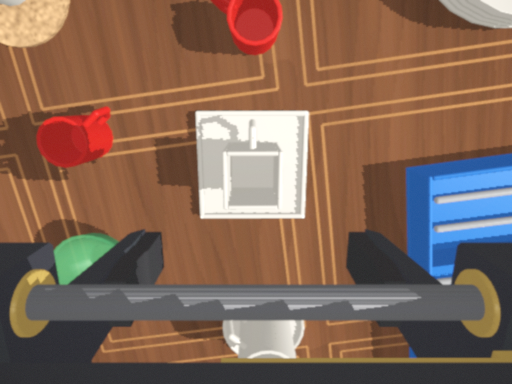

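View pics/s7.png

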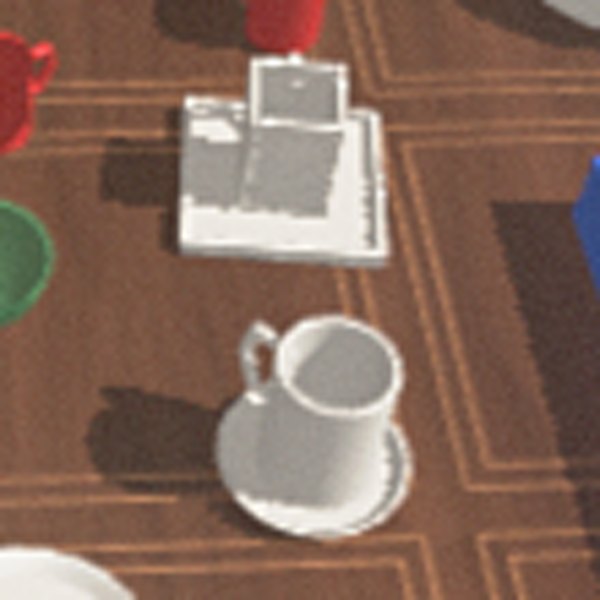

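>>> move_arm --turn '[[0, 0, 0], [0, 0, 0], [0, 0, 0], [0, 0, 0], [0, 0, 0], [0, 0, 0], [0, 0, 0], [0, 0, 0], [0, 0, 0], [0, 0, 0]]' --dp '[[-0.5, 0.05, 0], [-0.9, 0.05, -0.2], [-1, 0.05, -0.2], [-1, 0.05, -0.2], [-1, 0.05, -0.2], [-1, 0.05, 0], [-1, 0.05, 0], [-1, 0.05, 0], [-0.7, 0.05, 0], [-0.3, 0, 0]]' --jaw '[-1, -1, -1, -1, -1, -1, -1, -1, -1, -1]'

```text
clock: 20.12
tool_pos: [0.6275, -0.1283, 0.2427]
eef_rot: [0.756, 0.655, -0.002, -0.0]
contact_force: [-0.3, -0.3, 0.5]
opening: 1.001
```

>>> move_arm --turn '[[0, 0, -0.0198], [0, 0, -0.0198], [0, 0, -0.0198], [0, 0, -0.0198], [0, 0, -0.0198], [0, 0, -0.0198], [0, 0, -0.0198], [0, 0, -0.0198], [0, 0, -0.0198], [0, 0, -0.0198]]' --dp '[[0, 0, 0], [0, 0, 0], [0, 0, 0], [0, 0, 0], [0, 0, 0], [0, 0, 0], [0, 0, 0], [0, 0, 0], [0, 0, 0], [0, 0, 0]]' --jaw '[-1, -1, -1, -1, -1, -1, -1, -1, -1, -1]'

```text
clock: 20.95
tool_pos: [0.6287, -0.1224, 0.2429]
eef_rot: [0.226, 0.974, 0.0, -0.001]
contact_force: [0.3, 0.3, -0.2]
opening: 0.999
```

>>> move_arm --turn '[[0, 0, -0.01], [0, 0, 0], [0, 0, 0]]' --dp '[[0, 0, 0], [0, 0, 0], [0, 0, 0]]' --jaw '[-1, -1, -1]'

```text
clock: 21.2
tool_pos: [0.6289, -0.1227, 0.2432]
eef_rot: [0.2, 0.98, 0.0, -0.001]
contact_force: [-0.4, 0.5, -0.1]
opening: 0.999
```

```bash
python3 - <<'E'
from h import *
import pickle
st=r.get_state(); s=r.snapshot("wrist"); pickle.dump((st,s),open("w8.pkl","wb"))
cv2.imwrite("pics/w8.png",cv2.resize(s["frame"],(800,600),interpolation=cv2.INTER_CUBIC))
plan([.63,-.122,.25],None)
E
```

```text
clock 21.25 tcp [ 0.629  -0.1227  0.2435] yang 66.96 q7 1.16 tilt 0.08 F [-0.5 -0.  -0.2] open 0.997
turn z total units 0.0 dp units [-0.02  0.04 -0.26]
```

View pics/w8.png

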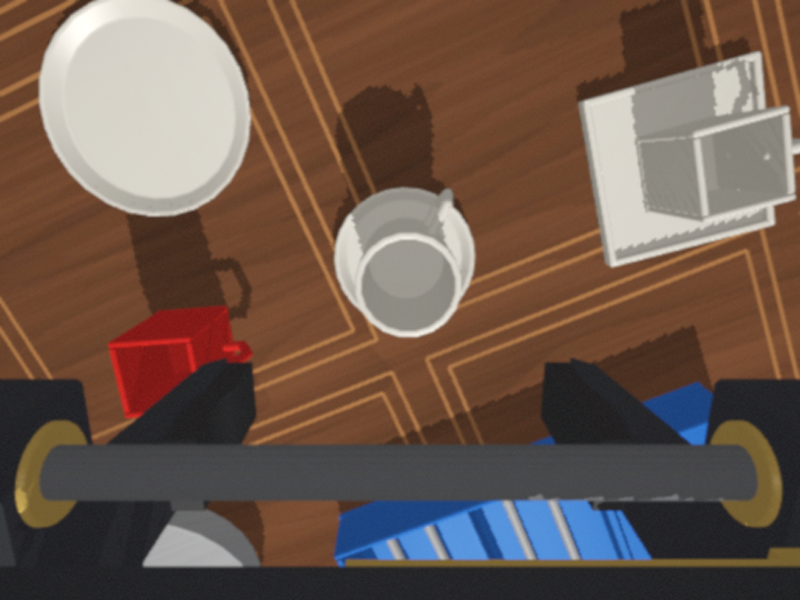

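```bash
python3 - <<'E'
from h import *
import pickle
st,s=pickle.load(open("w8.pkl","rb")); c=cam(s,st); f=s["frame"]
x0,y0=205,110
cv2.imwrite("pics/w8c.png",cv2.resize(f[y0:y0+110,x0:x0+110],(660,660),interpolation=cv2.INTER_CUBIC)[:600+60][:600] if 0 else cv2.resize(f[y0:y0+110,x0:x0+110],(594,594),interpolation=cv2.INTER_CUBIC))
p=cast(c,np.array([408,285])/1.5625,.091)[0]; print("big cup",p)
for z in (.05,.065,.08):
    e=cast(c,np.array([446,197])/1.5625,z)[0]-p; print(z,np.hypot(*e[:2]),np.degrees(np.arctan2(e[1],e[0])))
hsv=cv2.cvtColor(f,cv2.COLOR_BGR2HSV)
m=((hsv[...,1]<60)&(hsv[...,2]>95)).astype(np.uint8)
n,l=cv2.connectedComponents(m)
for nm,(u,v) in {"big":(90,65),"small":(255,127)}.items():
    cs,_=cv2.findContours((l==l[v,u]).astype(np.uint8),cv2.RETR_EXTERNAL,cv2.CHAIN_APPROX_NONE)
    k=max(cs,key=cv2.contourArea)[:,0]
    if nm=="small": k=k[k[:,1]<165]
    P=cast(c,k,.013)[:,:2]; a=np.linalg.lstsq(np.c_[2*P,np.ones(len(P))],(P**2).sum(1),rcond=None)[0]
    print(nm,a[:2],np.sqrt(a[2]+a[:2]@a[:2]))
    if nm=="small":
        rr=.052+.0007
        from scipy.optimize import least_squares
        print(least_squares(lambda q:np.hypot(*(P-q).T)-rr,a[:2],loss="soft_l1",f_scale=.001).x)
E
```

```text
big cup [ 0.63573355 -0.11885967  0.091     ]
0.05 0.05475785539294684 129.7682961197039
0.065 0.055005808026901915 131.48694106454286
0.08 0.05530278311208845 133.1886462811605
big [ 0.46934033 -0.24341182] 0.0714204194125821
small [ 0.63226461 -0.11832135] 0.051234895644373474
[ 0.63453576 -0.11976819]
```

View pics/w8c.png

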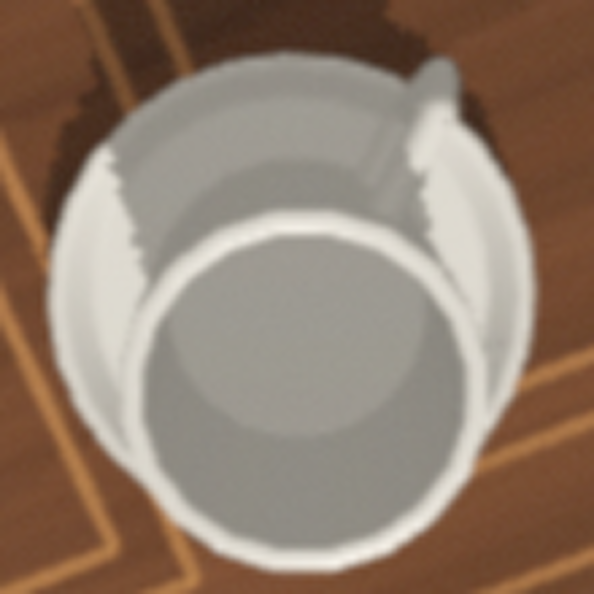

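>>> move_arm --turn '[[0, 0, 0.018], [0, 0, 0.018], [0, 0, 0.018], [0, 0, 0.018], [0, 0, 0]]' --dp '[[0, 0, 0], [0, 0, 0], [0, 0, 0], [0, 0, 0], [0, 0, 0]]' --jaw '[-1, -1, -1, -1, -1]'

```text
clock: 21.67
tool_pos: [0.6293, -0.1225, 0.2439]
eef_rot: [0.415, 0.91, -0.0, -0.0]
contact_force: [0.4, 0.0, -0.1]
opening: 1.001
```

```bash
python3 -c "
from h import *
plan([.6359,-.119,.049],41)"
```

```text
clock 21.6667 tcp [ 0.6293 -0.1225  0.2439] yang 40.93 q7 0.79 tilt 0.03 F [ 0.4  0.  -0.1] open 1.001
turn z total units -0.0002 dp units [-0.07  0.29  7.8 ]
```

>>> move_arm --turn '[[0, 0, 0], [0, 0, 0], [0, 0, 0], [0, 0, 0], [0, 0, 0], [0, 0, 0], [0, 0, 0]]' --dp '[[-0.07, 0.29, 0.4], [0, 0, 0.8], [0, 0, 1], [0, 0, 1], [0, 0, 1], [0, 0, 0.5], [0, 0, 0]]' --jaw '[-1, -1, -1, -1, -1, -1, -1]'

```text
clock: 22.25
tool_pos: [0.6339, -0.1187, 0.123]
eef_rot: [0.413, 0.911, -0.001, -0.003]
contact_force: [-0.6, 0.8, 0.6]
opening: 0.996
```

```bash
python3 -c "
from h import *
plan([.6359,-.119,.049],41)"
```

```text
clock 22.25 tcp [ 0.6339 -0.1187  0.123 ] yang 41.25 q7 0.78 tilt 0.38 F [-0.6  0.8  0.6] open 0.996
turn z total units 0.0007 dp units [-0.08  0.07  2.96]
```

>>> move_arm --turn '[[0, 0, 0], [0, 0, 0], [0, 0, 0], [0, 0, 0], [0, 0, 0], [0, 0, 0]]' --dp '[[-0.03, 0.04, 0.5], [0, 0, 0.8], [0, 0, 0.8], [0, 0, 0.6], [0, 0, 0.2], [0, 0, 0]]' --jaw '[-1, -1, -1, -1, -1, -1]'

```text
clock: 22.75
tool_pos: [0.6373, -0.1193, 0.0536]
eef_rot: [0.413, 0.911, 0.0, -0.0]
contact_force: [0.2, -0.5, 0.5]
opening: 1.002
```

>>> move_arm --turn '[[0, 0, 0], [0, 0, 0], [0, 0, 0], [0, 0, 0], [0, 0, 0], [0, 0, 0], [0, 0, 0], [0, 0, 0]]' --dp '[[0, 0, 0], [0, 0, 0], [0, 0, 0], [0, 0, 0], [0, 0, 0], [0, 0, 0], [0, 0, 0], [0, 0, 0]]' --jaw '[-0.7, -0.4, -0.2, 0.2, 1, 1, 1, 1]' --newtons 20

```text
clock: 23.42
tool_pos: [0.6376, -0.1201, 0.0552]
eef_rot: [0.414, 0.91, -0.0, 0.001]
contact_force: [-1.5, -1.3, 5.7]
opening: 0.707
```

```bash
python3 -c "
from h import *
plan([.4692,-.2432,.17])"
```

```text
clock 23.4167 tcp [ 0.6376 -0.1201  0.0552] yang 41.12 q7 0.77 tilt 0.08 F [-1.5 -1.3  5.7] open 0.707
turn z total units 0.0 dp units [ 0.71 -8.31 -4.59]
```

>>> move_arm --turn '[[0, 0, 0], [0, 0, 0], [0, 0, 0], [0, 0, 0], [0, 0, 0], [0, 0, 0], [0, 0, 0]]' --dp '[[0, 0, -0.2], [0, 0, -0.5], [0, 0, -0.8], [0, 0, -1], [0, 0, -1], [0, 0, -0.8], [0.05, -0.4, -0.3]]' --jaw '[1, 1, 1, 1, 1, 1, 1]'

```text
clock: 24.0
tool_pos: [0.6323, -0.1232, 0.1732]
eef_rot: [0.412, 0.911, 0.002, 0.004]
contact_force: [1.7, 1.0, -2.0]
opening: 0.703
```

>>> move_arm --turn '[[0, 0, 0], [0, 0, 0], [0, 0, 0], [0, 0, 0], [0, 0, 0], [0, 0, 0], [0, 0, 0], [0, 0, 0], [0, 0, 0], [0, 0, 0]]' --dp '[[0.06, -0.7, 0], [0.08, -1, 0], [0.08, -1, 0], [0.08, -1, 0], [0.08, -1, 0], [0.08, -1, 0], [0.08, -1, 0], [0.06, -0.7, 0], [0.04, -0.4, 0], [0, 0, 0]]' --jaw '[1, 1, 1, 1, 1, 1, 1, 1, 1, 1]'

```text
clock: 24.83
tool_pos: [0.4684, -0.2432, 0.1691]
eef_rot: [0.415, 0.91, -0.001, -0.001]
contact_force: [0.1, -0.1, -3.2]
opening: 0.707
```

>>> move_arm --turn '[[0, 0, 0], [0, 0, 0]]' --dp '[[0, 0, 0], [0, 0, 0]]' --jaw '[1, 1]'

```text
clock: 25.0
tool_pos: [0.4729, -0.2401, 0.1692]
eef_rot: [0.413, 0.911, 0.001, 0.001]
contact_force: [1.0, -0.0, -1.3]
opening: 0.705
```

```bash
python3 - <<'E'
from h import *
import pickle
plan([.4692,-.2432,.056],41.1)
s=r.snapshot("scene"); c=cam(s); pickle.dump(s,open("sc9.pkl","wb"))
cv2.imwrite("pics/sc9.png",s["frame"])
s2=r.snapshot("side"); c2=cam(s2); cv2.imwrite("pics/s9.png",s2["frame"]); pickle.dump(s2,open("sd9.pkl","wb"))
for s,c,(u,v) in ((s,c,(188,190)),(s2,c2,(317,235))):
    f=s["frame"]; hsv=cv2.cvtColor(f,cv2.COLOR_BGR2HSV)
    m=((hsv[...,1]<70)&(hsv[...,2]>95)).astype(np.uint8); n,l=cv2.connectedComponents(m); print(l[v,u])
    cs,_=cv2.findContours((l==l[v,u]).astype(np.uint8),cv2.RETR_EXTERNAL,cv2.CHAIN_APPROX_NONE)
    k=max(cs,key=cv2.contourArea)[:,0]; P=cast(c,k,.012)[:,:2]; print(len(k),cv2.minEnclosingCircle((P*1000).astype(np.float32)),P.mean(0))
plan([.4692,-.2432,.056],41.1)
E
```

```text
clock 25.0 tcp [ 0.4729 -0.2401  0.1692] yang 41.24 q7 1.0 tilt 0.1 F [ 1.  -0.  -1.3] open 0.705
turn z total units 0.0004 dp units [ 0.01 -0.2   4.53]
40
93 ((630.768310546875, -117.50262451171875), 55.304447174072266) [ 0.63137834 -0.11662121]
51
94 ((631.9951782226562, -116.10185241699219), 53.74285125732422) [ 0.63255083 -0.11658114]
clock 25.1 tcp [ 0.4729 -0.2401  0.1692] yang 41.27 q7 1.0 tilt 0.08 F [ 0.  -0.3 -1.9] open 0.706
turn z total units 0.0005 dp units [ 0.   -0.2   4.53]
```

View pics/s9.png

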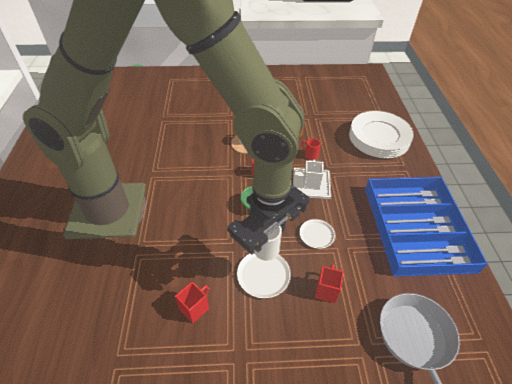

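>>> move_arm --turn '[[0, 0, 0], [0, 0, 0], [0, 0, 0], [0, 0, 0], [0, 0, 0], [0, 0, 0], [0, 0, 0], [0, 0, 0], [0, 0, 0]]' --dp '[[-0.05, -0.2, 0.3], [0, 0, 0.8], [0, 0, 0.9], [0, 0, 0.9], [0, 0, 0.8], [0, 0, 0.4], [0, 0, 0.25], [0, 0, 0], [0, 0, 0]]' --jaw '[1, 1, 1, 1, 1, 1, 1, 1, 1]'

```text
clock: 25.85
tool_pos: [0.4689, -0.2456, 0.0607]
eef_rot: [0.414, 0.91, 0.0, 0.0]
contact_force: [-0.4, -0.3, -1.4]
opening: 0.704
```

```bash
python3 -c "
from h import *
plan([.470,-.2441,.0552],41.1)"
```

```text
clock 25.85 tcp [ 0.4689 -0.2456  0.0607] yang 41.14 q7 0.98 tilt 0.03 F [-0.4 -0.3 -1.4] open 0.704
turn z total units 0.0001 dp units [0.02 0.07 0.22]
```

>>> move_arm --turn '[[0, 0, 0], [0, 0, 0], [0, 0, 0], [0, 0, 0], [0, 0, 0]]' --dp '[[0.02, 0.07, 0.05], [0, 0, 0.05], [0, 0, 0.04], [0, 0, 0.03], [0, 0, 0]]' --jaw '[1, 1, 1, 1, 1]'

```text
clock: 26.27
tool_pos: [0.4697, -0.2441, 0.0564]
eef_rot: [0.414, 0.91, 0.0, 0.0]
contact_force: [-0.3, -0.2, -1.7]
opening: 0.707
```

>>> move_arm --turn '[[0, 0, 0], [0, 0, 0], [0, 0, 0]]' --dp '[[0, 0, 0.03], [0, 0, 0.03], [0, 0, 0]]' --jaw '[1, 1, 1]'

```text
clock: 26.52
tool_pos: [0.4696, -0.2441, 0.0552]
eef_rot: [0.414, 0.91, -0.0, 0.0]
contact_force: [-0.6, 0.8, 5.1]
opening: 0.705
```

Contact. Release and lift.

>>> move_arm --turn '[[0, 0, 0], [0, 0, 0], [0, 0, 0], [0, 0, 0], [0, 0, 0], [0, 0, 0]]' --dp '[[0, 0, 0], [0, 0, 0], [0, 0, 0], [0, 0, 0], [0, 0, 0], [0, 0, 0]]' --jaw '[-0.5, -0.6, -0.7, -0.9, -1, -1]'

```text
clock: 27.02
tool_pos: [0.4696, -0.244, 0.0546]
eef_rot: [0.414, 0.91, 0.0, -0.0]
contact_force: [-0.1, -0.1, -0.5]
opening: 0.998
```

>>> move_arm --turn '[[0, 0, 0], [0, 0, 0], [0, 0, 0], [0, 0, 0], [0, 0, 0], [0, 0, 0], [0, 0, 0], [0, 0, 0], [0, 0, 0], [0, 0, 0]]' --dp '[[0, 0, -0.3], [0, 0, -0.7], [0, 0, -1], [0, 0, -1], [0, 0, -1], [0, 0, -1], [0, 0, -1], [0, 0, -0.8], [0, 0, -0.4], [0, 0, 0]]' --jaw '[-1, -1, -1, -1, -1, -1, -1, -1, -1, -1]'

```text
clock: 27.85
tool_pos: [0.4708, -0.2446, 0.2376]
eef_rot: [0.414, 0.91, 0.0, 0.003]
contact_force: [0.7, 0.9, -0.5]
opening: 1.001
```

```bash
python3 - <<'E'
from h import *
import pickle
st=r.get_state(); s=r.snapshot("wrist"); pickle.dump((st,s),open("w10.pkl","wb"))
cv2.imwrite("pics/w10.png",cv2.resize(s["frame"],(800,600),interpolation=cv2.INTER_CUBIC)); 
plan([.438,.300,.23],27)
E
```

```text
clock 27.9 tcp [ 0.47   -0.2443  0.236 ] yang 41.12 q7 1.02 tilt 0.16 F [-0.  -0.2  0.7] open 1.001
turn z total units 0.0392 dp units [19.98  8.74  0.21]
```

View pics/w10.png

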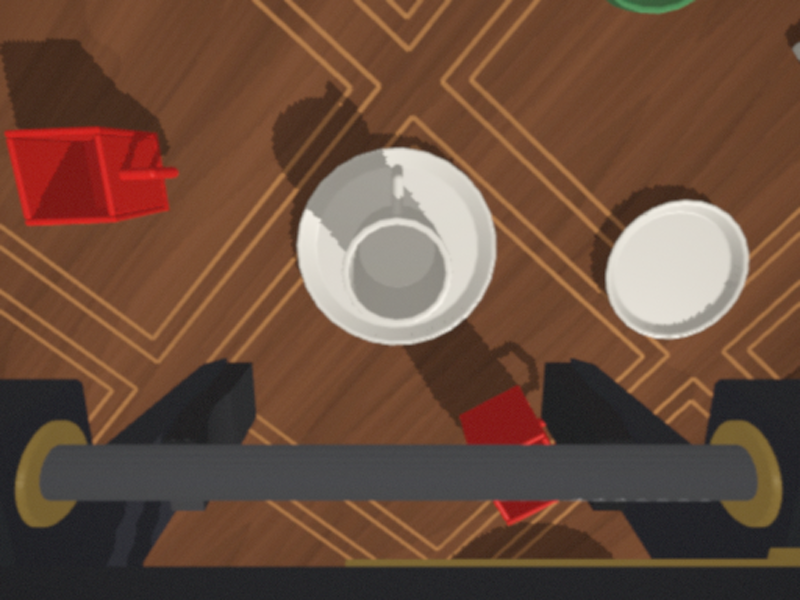

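```bash
python3 - <<'E'
from h import *
import pickle
def fit(c,l,u,v):
    cs,_=cv2.findContours((l==l[v,u]).astype(np.uint8),cv2.RETR_EXTERNAL,cv2.CHAIN_APPROX_NONE)
    P=cast(c,max(cs,key=cv2.contourArea)[:,0],.0125)[:,:2]; return cv2.minEnclosingCircle((P*1000).astype(np.float32)),cv2.minAreaRect((P*1000).astype(np.float32))
def lab(s):
    hsv=cv2.cvtColor(s["frame"],cv2.COLOR_BGR2HSV); return cv2.connectedComponents(((hsv[...,1]<60)&(hsv[...,2]>95)).astype(np.uint8))[1]
st,s=pickle.load(open("w10.pkl","rb")); c=cam(s,st); l=lab(s)
print("bigcup",cast(c,np.array([398,270.5])/1.5625,.091)[0])
print("bigs",fit(c,l,285,140)[0],"smalls",fit(c,l,430,170)[0])
cr=s["frame"][125:225,200:300]; cv2.imwrite("pics/w10c.png",cv2.resize(cr,(600,600),interpolation=cv2.INTER_CUBIC))
st,s=pickle.load(open("w7.pkl","rb")); c=cam(s,st); l=lab(s)
print("sqs",fit(c,l,300,150)[1])
cr=s["frame"][100:225,190:315]; cv2.imwrite("pics/w7c.png",cv2.resize(cr,(600,600),interpolation=cv2.INTER_CUBIC))
E
```

```text
bigcup [ 0.46887151 -0.24056324  0.091     ]
bigs ((469.2760009765625, -243.164306640625), 72.77923583984375) smalls ((633.8870239257812, -119.22220611572266), 52.436279296875)
sqs ((647.900146484375, 86.58683776855469), (120.98320007324219, 121.55906677246094), 82.1443862915039)
```

View pics/w10c.png

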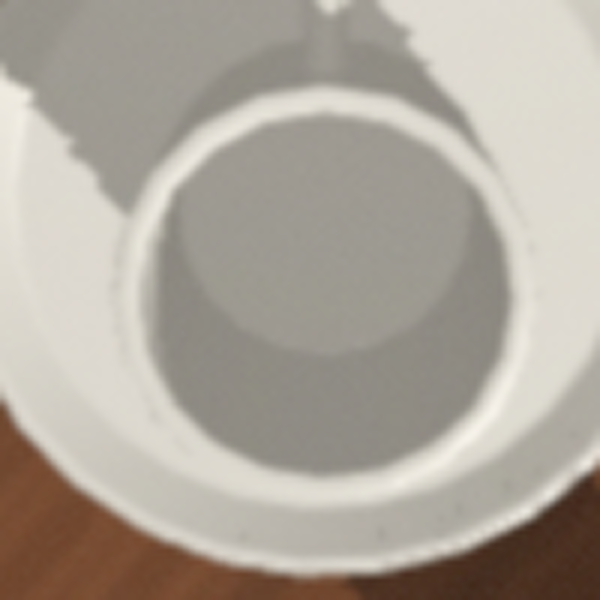

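View pics/w7c.png

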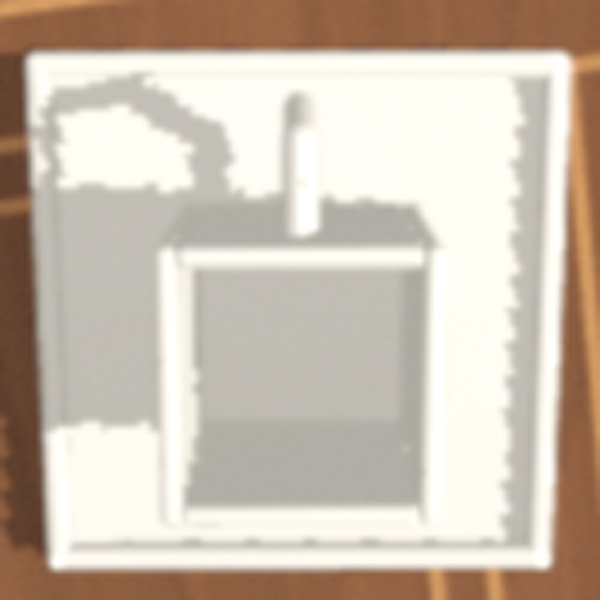

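```bash
python3 - <<'E'
from h import *
import pickle
st,s=pickle.load(open("w7.pkl","rb")); c=cam(s,st)
print("sq cup",cast(c,np.array([(162,245),(440,245),(432,522),(165,522)])/4.8+[190,100],.081).mean(0))
st,s=pickle.load(open("w10.pkl","rb")); c=cam(s,st)
print("bigcup",cast(c,np.array([(323,295),(330,293)])/6+[200,125],.091))
plan([.438,.300,.23],27)
E
```

```text
sq cup [0.64865951 0.08607961 0.081     ]
bigcup [[ 0.46890299 -0.24181747  0.091     ]
 [ 0.46949502 -0.24089222  0.091     ]]
clock 27.9 tcp [ 0.47   -0.2443  0.236 ] yang 41.12 q7 1.02 tilt 0.16 F [-0.  -0.2  0.7] open 1.001
turn z total units 0.0392 dp units [19.98  8.74  0.21]
```

>>> move_arm --turn '[[0, 0, 0.0196], [0, 0, 0.0196], [0, 0, 0], [0, 0, 0], [0, 0, 0], [0, 0, 0], [0, 0, 0], [0, 0, 0], [0, 0, 0], [0, 0, 0]]' --dp '[[0, 0, 0], [0, 0, 0], [0.5, 0.22, 0], [0.9, 0.4, 0], [1, 0.44, 0], [1, 0.44, 0], [1, 0.44, 0], [1, 0.44, 0], [1, 0.44, 0], [1, 0.44, 0]]' --jaw '[-1, -1, -1, -1, -1, -1, -1, -1, -1, -1]'

```text
clock: 28.73
tool_pos: [0.4567, -0.0398, 0.234]
eef_rot: [0.52, 0.854, -0.0, -0.001]
contact_force: [0.3, 0.9, 0.4]
opening: 1.002
```

>>> move_arm --turn '[[0, 0, 0], [0, 0, 0], [0, 0, 0], [0, 0, 0], [0, 0, 0], [0, 0, 0], [0, 0, 0], [0, 0, 0], [0, 0, 0], [0, 0, 0]]' --dp '[[1, 0.44, 0], [1, 0.44, 0], [1, 0.44, 0], [1, 0.44, 0], [1, 0.44, 0], [1, 0.44, 0], [1, 0.44, 0], [1, 0.44, 0], [1, 0.44, 0], [1, 0.44, 0]]' --jaw '[-1, -1, -1, -1, -1, -1, -1, -1, -1, -1]'

```text
clock: 29.57
tool_pos: [0.4406, 0.2322, 0.2339]
eef_rot: [0.52, 0.854, -0.001, -0.001]
contact_force: [0.9, 0.4, 0.1]
opening: 0.997
```

>>> move_arm --turn '[[0, 0, 0], [0, 0, 0], [0, 0, 0], [0, 0, 0], [0, 0, 0], [0, 0, 0]]' --dp '[[1, 0.44, 0], [0.8, 0.3, 0], [0.5, 0.2, 0], [0.2, 0.1, 0], [0, 0, 0], [0, 0, 0]]' --jaw '[-1, -1, -1, -1, -1, -1]'

```text
clock: 30.07
tool_pos: [0.4371, 0.2966, 0.2344]
eef_rot: [0.522, 0.853, -0.001, 0.0]
contact_force: [-0.5, -0.3, 0.1]
opening: 0.994
```

```bash
python3 - <<'E'
from h import *
import pickle
st=r.get_state(); s=r.snapshot("wrist"); pickle.dump((st,s),open("w11.pkl","wb"))
c=cam(s,st); print(proj(c,[.4377,.2997,.066]))
cv2.imwrite("pics/w11.png",cv2.resize(s["frame"],(800,600),interpolation=cv2.INTER_CUBIC)); 
plan([.438,.300,.0275],27)
E
```

```text
[[255.73920323 171.10615605]]
clock 30.1167 tcp [0.4374 0.2961 0.2345] yang 26.94 q7 -0.17 tilt 0.1 F [-0.3 -0.6  0.5] open 1.0
turn z total units -0.0002 dp units [0.14 0.1  8.28]
```

View pics/w11.png

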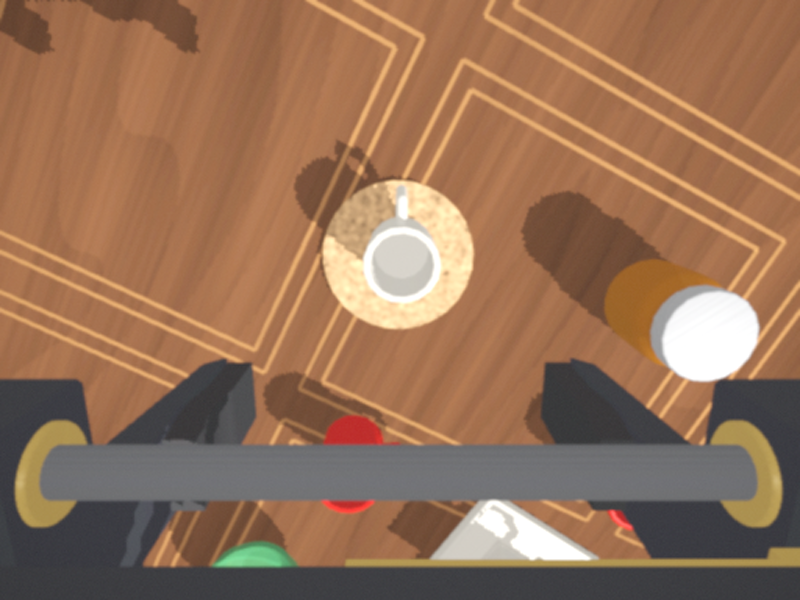

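```bash
python3 - <<'E'
from h import *
import pickle
st,s=pickle.load(open("w11.pkl","rb")); c=cam(s,st); p=cast(c,np.array([402,263])/1.5625,.066)[0]; print(p)
plan([p[0],p[1],.0275],27)
E
```

```text
[0.43777798 0.30281823 0.066     ]
clock 30.1167 tcp [0.4374 0.2961 0.2345] yang 26.94 q7 -0.17 tilt 0.1 F [-0.3 -0.6  0.5] open 1.0
turn z total units -0.0002 dp units [0.25 0.14 8.28]
```

>>> move_arm --turn '[[0, 0, 0], [0, 0, 0], [0, 0, 0], [0, 0, 0], [0, 0, 0], [0, 0, 0], [0, 0, 0], [0, 0, 0], [0, 0, 0], [0, 0, 0]]' --dp '[[0.25, 0.12, 0.3], [0, 0, 0.8], [0, 0, 1], [0, 0, 1], [0, 0, 1], [0, 0, 1], [0, 0, 1], [0, 0, 1], [0, 0, 0.7], [0, 0, 0.4]]' --jaw '[-1, -1, -1, -1, -1, -1, -1, -1, -1, -1]'

```text
clock: 30.95
tool_pos: [0.4364, 0.3035, 0.0273]
eef_rot: [0.523, 0.852, -0.002, -0.0]
contact_force: [-0.5, 0.1, -0.7]
opening: 1.001
```

>>> move_arm --turn '[[0, 0, 0], [0, 0, 0], [0, 0, 0], [0, 0, 0], [0, 0, 0], [0, 0, 0], [0, 0, 0], [0, 0, 0], [0, 0, 0], [0, 0, 0]]' --dp '[[0, 0, 0], [0, 0, 0], [0, 0, 0], [0, 0, 0], [0, 0, 0], [0, 0, 0], [0, 0, 0], [0, 0, 0], [0, 0, 0], [0, 0, 0]]' --jaw '[-1, -0.5, -0.1, 0, 0.2, 0.4, 1, 1, 1, 1]' --newtons 20

```text
clock: 31.78
tool_pos: [0.437, 0.3049, 0.0301]
eef_rot: [0.522, 0.853, -0.0, -0.0]
contact_force: [-0.5, -1.2, 5.9]
opening: 0.529
```

```bash
python3 -c "
from h import *
plan([.6339,-.1192,.15])"
```

```text
clock 31.7833 tcp [0.437  0.3049 0.0301] yang 27.02 q7 -0.18 tilt 0.01 F [-0.5 -1.2  5.9] open 0.529
turn z total units 0.0 dp units [-18.69  -0.69  -4.8 ]
```

>>> move_arm --turn '[[0, 0, 0], [0, 0, 0], [0, 0, 0], [0, 0, 0], [0, 0, 0], [0, 0, 0], [0, 0, 0], [0, 0, 0], [0, 0, 0], [0, 0, 0]]' --dp '[[0, 0, -0.2], [0, 0, -0.5], [0, 0, -0.8], [0, 0, -0.9], [0, 0, -0.9], [0, 0, -0.9], [0, 0, -0.7], [-0.3, -0.01, -0.4], [-0.6, -0.02, -0.2], [-0.9, -0.03, 0]]' --jaw '[1, 1, 1, 1, 1, 1, 1, 1, 1, 1]'

```text
clock: 32.62
tool_pos: [0.4563, 0.2657, 0.1689]
eef_rot: [0.521, 0.854, 0.002, 0.0]
contact_force: [0.7, -0.8, -1.9]
opening: 0.53
```

>>> move_arm --turn '[[0, 0, 0], [0, 0, 0], [0, 0, 0], [0, 0, 0], [0, 0, 0], [0, 0, 0], [0, 0, 0], [0, 0, 0], [0, 0, 0], [0, 0, 0]]' --dp '[[-1, -0.04, 0], [-1, -0.04, 0], [-1, -0.04, 0], [-1, -0.04, 0], [-1, -0.04, 0], [-1, -0.04, 0], [-1, -0.04, 0], [-1, -0.04, 0], [-1, -0.04, 0], [-1, -0.04, 0]]' --jaw '[1, 1, 1, 1, 1, 1, 1, 1, 1, 1]'

```text
clock: 33.45
tool_pos: [0.5609, 0.0347, 0.1673]
eef_rot: [0.523, 0.853, -0.0, -0.0]
contact_force: [0.1, 0.6, -1.4]
opening: 0.528
```

>>> move_arm --turn '[[0, 0, 0], [0, 0, 0], [0, 0, 0], [0, 0, 0], [0, 0, 0], [0, 0, 0], [0, 0, 0], [0, 0, 0], [0, 0, 0], [0, 0, 0]]' --dp '[[-1, -0.04, 0], [-1, -0.04, 0], [-1, -0.04, 0], [-1, -0.04, 0], [-1, -0.04, 0], [-0.9, -0.04, 0], [-0.6, 0, 0], [-0.3, 0, 0], [0, 0, 0], [0, 0, 0]]' --jaw '[1, 1, 1, 1, 1, 1, 1, 1, 1, 1]'

```text
clock: 34.28
tool_pos: [0.6322, -0.1168, 0.167]
eef_rot: [0.522, 0.853, 0.0, -0.001]
contact_force: [-0.4, 0.2, -1.6]
opening: 0.53
```

```bash
python3 - <<'E'
from h import *
plan([.6339,-.1192,.032],27)
s=r.snapshot("wrist")
cv2.imwrite("pics/w12.png",s["frame"]) 
plan([.6339,-.1192,.032],27)
E
```

```text
clock 34.2833 tcp [ 0.6322 -0.1168  0.167 ] yang 27.02 q7 0.52 tilt 0.08 F [-0.4  0.2 -1.6] open 0.53
turn z total units 0.0 dp units [-0.12  0.02  5.4 ]
clock 34.3333 tcp [ 0.6321 -0.1158  0.167 ] yang 27.1 q7 0.52 tilt 0.1 F [-1.1 -0.1 -1.4] open 0.527
turn z total units 0.0003 dp units [-0.16  0.    5.4 ]
```

View pics/w12.png

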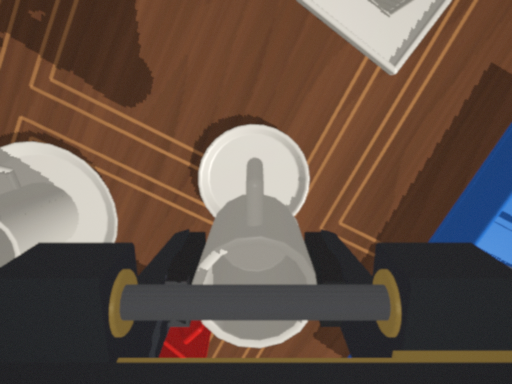

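>>> move_arm --turn '[[0, 0, 0], [0, 0, 0], [0, 0, 0], [0, 0, 0], [0, 0, 0], [0, 0, 0], [0, 0, 0], [0, 0, 0], [0, 0, 0], [0, 0, 0]]' --dp '[[-0.08, 0, 0.3], [0, 0, 0.8], [0, 0, 0.9], [0, 0, 0.9], [0, 0, 0.9], [0, 0, 0.7], [0, 0, 0.5], [0, 0, 0.3], [0, 0, 0], [0, 0, 0]]' --jaw '[1, 1, 1, 1, 1, 1, 1, 1, 1, 1]'

```text
clock: 35.17
tool_pos: [0.634, -0.1187, 0.0349]
eef_rot: [0.522, 0.853, 0.0, 0.0]
contact_force: [-0.3, 0.3, -0.3]
opening: 0.529
```

```bash
python3 -c "
from h import *
plan([.6332,-.1179,.030],27)"
```

```text
clock 35.1667 tcp [ 0.634  -0.1187  0.0349] yang 27.05 q7 0.51 tilt 0.02 F [-0.3  0.3 -0.3] open 0.529
turn z total units 0.0001 dp units [ 0.04 -0.01  0.2 ]
```

>>> move_arm --turn '[[0, 0, 0], [0, 0, 0], [0, 0, 0], [0, 0, 0], [0, 0, 0]]' --dp '[[0.04, -0.01, 0.05], [0, 0, 0.05], [0, 0, 0.04], [0, 0, 0.03], [0, 0, 0]]' --jaw '[1, 1, 1, 1, 1]'

```text
clock: 35.58
tool_pos: [0.6332, -0.1183, 0.0307]
eef_rot: [0.522, 0.853, 0.0, 0.0]
contact_force: [-0.3, -0.1, -1.3]
opening: 0.527
```

>>> move_arm --turn '[[0, 0, 0], [0, 0, 0], [0, 0, 0]]' --dp '[[0, 0, 0.03], [0, 0, 0.03], [0, 0, 0]]' --jaw '[1, 1, 1]'

```text
clock: 35.83
tool_pos: [0.6333, -0.1183, 0.0302]
eef_rot: [0.522, 0.853, 0.0, 0.0]
contact_force: [-2.9, -0.4, 7.3]
opening: 0.531
```

Contact. Release, lift and check.

>>> move_arm --turn '[[0, 0, 0], [0, 0, 0], [0, 0, 0], [0, 0, 0], [0, 0, 0], [0, 0, 0]]' --dp '[[0, 0, 0], [0, 0, 0], [0, 0, 0], [0, 0, 0], [0, 0, 0], [0, 0, 0]]' --jaw '[-0.1, -0.2, -0.4, -0.7, -1, -1]'

```text
clock: 36.33
tool_pos: [0.633, -0.1182, 0.0288]
eef_rot: [0.522, 0.853, 0.0, -0.0]
contact_force: [-0.5, -0.1, -0.3]
opening: 0.88
```

>>> move_arm --turn '[[0, 0, 0], [0, 0, 0], [0, 0, 0], [0, 0, 0], [0, 0, 0], [0, 0, 0], [0, 0, 0], [0, 0, 0], [0, 0, 0], [0, 0, 0]]' --dp '[[0, 0, -0.3], [0, 0, -0.7], [0, 0, -1], [0, 0, -1], [0, 0, -1], [0, 0, -1], [0, 0, -1], [0, 0, -1], [0, 0, -1], [0, 0, -0.5]]' --jaw '[-1, -1, -1, -1, -1, -1, -1, -1, -1, -1]'

```text
clock: 37.17
tool_pos: [0.6343, -0.1185, 0.2455]
eef_rot: [0.522, 0.853, 0.001, 0.002]
contact_force: [-0.1, 0.0, -0.6]
opening: 1.001
```

>>> move_arm --turn '[[0, 0, 0], [0, 0, 0], [0, 0, 0], [0, 0, 0]]' --dp '[[0, 0, 0], [0, 0, 0], [0, 0, 0], [0, 0, 0]]' --jaw '[-1, -1, -1, -1]'

```text
clock: 37.5
tool_pos: [0.632, -0.1181, 0.2399]
eef_rot: [0.522, 0.853, -0.001, -0.001]
contact_force: [-0.3, 0.0, -0.8]
opening: 0.998
```

```bash
python3 - <<'E'
from h import *
import pickle
st=r.get_state(); s=r.snapshot("wrist"); pickle.dump((st,s),open("w13.pkl","wb")); c=cam(s,st)
cv2.imwrite("pics/w13.png",cv2.resize(s["frame"],(800,600),interpolation=cv2.INTER_CUBIC))
cv2.imwrite("pics/sc13.png",r.snapshot("scene")["frame"]); cv2.imwrite("pics/s13.png",r.snapshot("side")["frame"])
hsv=cv2.cvtColor(s["frame"],cv2.COLOR_BGR2HSV); l=cv2.connectedComponents(((hsv[...,1]<60)&(hsv[...,2]>95)).astype(np.uint8))[1]
print(proj(c,[.6339,-.1192,.066]),proj(c,[.6339,-.1192,.0125])); print(st["clock"],st["tool_pos"])
u,v=proj(c,[.6339+.045,-.1192,.01])[0].astype(int)
cs,_=cv2.findContours((l==l[v,u]).astype(np.uint8),cv2.RETR_EXTERNAL,cv2.CHAIN_APPROX_NONE)
P=cast(c,max(cs,key=cv2.contourArea)[:,0],.0125)[:,:2]; print(cv2.minEnclosingCircle((P*1000).astype(np.float32)))
x,y=proj(c,[.6339,-.1192,.066])[0].astype(int)-45; cv2.imwrite("pics/w13c.png",cv2.resize(s["frame"][y:y+90,x:x+90],(540,540),interpolation=cv2.INTER_CUBIC)); print(x,y)
E
```

```text
[[255.13366327 174.84025884]] [[255.20410834 165.15934211]]
37.5 [ 0.63202729 -0.11806566  0.23993001]
((633.3312377929688, -119.65924835205078), 52.57162857055664)
210 129
```

View pics/w13c.png

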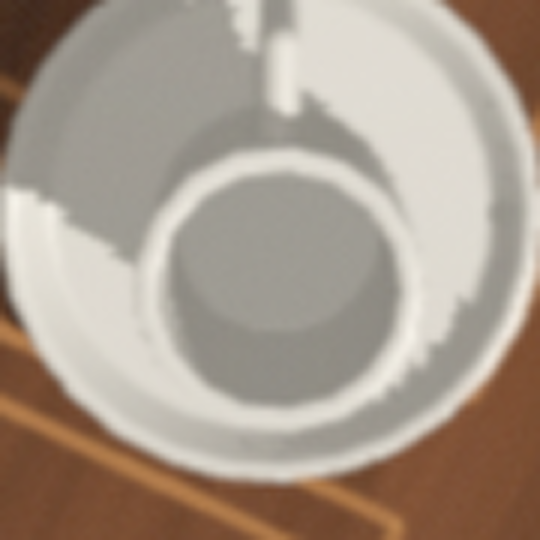

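View pics/s13.png

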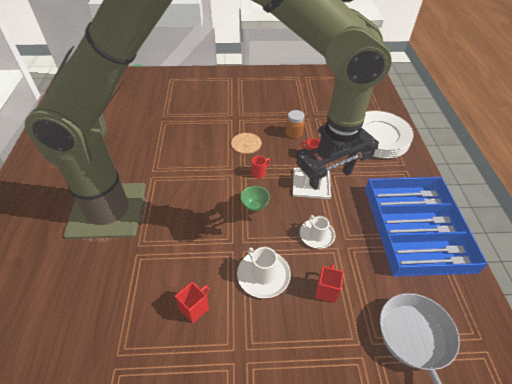

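View pics/sc13.png

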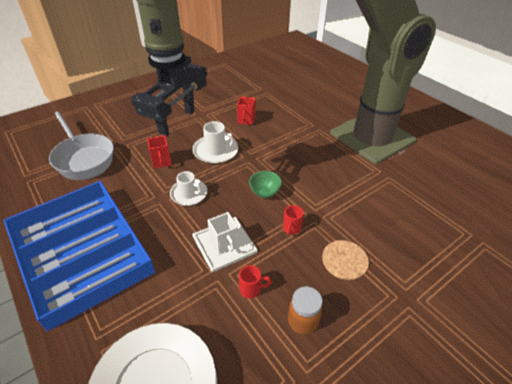

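```bash
python3 -c "
from plant import r
print(r.finish_job()); print(r.get_state()['clock'])"
```

```text
the job is handed in; nothing more can be done
None
the job is handed in; nothing more can be done
```

All three cups now stand upright on their own saucers, and I handed the job in at about 37.7 s of the 102 s allowed.

I parked the small cup on the cork mat and moved the square cup to the square saucer. Then I moved the big cup to the big saucer and brought the small cup from the mat to the small saucer. Each cup was lowered slowly until I felt contact (about 1–8 N) before I let go.

Offsets from each saucer's centre, from wrist-camera views taken after each release (calibration is good to about 2 mm):

| Cup | Offset from saucer centre |
|---|---|
| Square | about 1 mm, sides lined up with the saucer |
| Big | about 2 mm |
| Small | about 3 mm |

- **Last pictures:** the scene view shows all three cups upright, the fingers clear of everything, and the bowl, jar and red cups looking unmoved. I only judged the bowl and jar by eye and did not re-measure them.
- **Disagreements:** side and scene views put the small saucer about 3 mm from where the wrist view did; I used the wrist value. In the last side view the gripper hid part of the square cup, so its final check is the earlier wrist picture plus the scene view.
- **Grip heights:** the tool sat a few millimetres higher than planned when gripping the big cup and, at the second grip, the small cup. I used the measured heights when setting them down.

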